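# Release the catch of the child-safe box with its rod

### The arm

A 6-joint arm with a two-finger parallel gripper is mounted at the origin on a cart in front of the work surface, level with it; the furniture and walls round the work are solid. World frame = base frame: x ahead of the robot, y to its left, z up, the work surface at z = 0. Lengths are in m, angles in rad, forces in N, time in s.
With the tool pointing down it reaches from about 0.4 to 0.825 m from the base axis. Payload 7 kg.
Tool frame: the origin (TCP) lies at the very end of the fingers, on their centre line; the grasp point (between the pads) lies 19 mm behind it (grasp_offset is the distance from the TCP to the grasp point, in m); z points along the fingers, x is the direction in which the jaws open and shut, and the axes are right-handed (so a half turn about z gives the same grasp; the last joint's range is limited). The gripper opens to 85 mm and grips with 20 to 120 N. Pads are 22 mm wide; open, the fingers measure 114 mm over their backs; the gripper's body (76 mm by 85 mm) begins 54 mm behind the grasp point. The pads swing forward as they close: fully open they stand 13 mm farther back than shut.
Start: joints at [-0.813, 0.359, 0.012, 0, -1.224, -0.288], TCP at [0.306, -0.602, 0.231] pointing down, gripper open.
Joint ranges: [-3.07, 3.07], [-1.43, 2.12], [-1.02, 1.25], [-3.03, 1.67], [-3.05, -0], [-3.03, 3.03]. Speed limits (rad/s): [2.39, 2.39, 3.01, 3.14, 3.14, 3.14].

### API

Orientations are given as a unit quaternion [w, x, y, z].
In Python, from cell import * gives the robot as it stands. The module is installed in compiled form; this text tells all that it offers.
- The arm moves only by the tool jog_arm, never from a script. Its argument "increments" is one flat list of numbers, 5 for each row, row after row: the shift along the tool's x, y, z in m, then the turn about the tool's z in rad, then the opening, from -1 (shut) to 1 (fully open), so that 0 is half open. A call has 1 to 20 rows; each row shifts and turns the pose as measured when the row begins, along the tool's axes as they then stand; what a row does not reach is not made up. A row lasts 1/8 s, in which the tool goes at most 62.5 mm and 10.7 degrees, less where a joint would pass 70% of its speed; a pose out of reach is approached as far as the arm can. A call with a gripper value outside its range is refused whole. The fingers move at their own pace and stop on an object; "newtons" is the grip in N (left out, the last holds). Time passes only in rows, so rows that do not move let the fingers close. It gives the time, the measured TCP pose, the force and the opening at its end, in the units of the state.
- get_obs(): the state, without advancing time (a new reading comes with each control period).
- read_camera(name): name is "scene" or "top" or "wrist"; returns a dict with "image" (384x512x3 uint8, red, green, blue), "intrinsics" (3x3 intrinsics, pixels), "cam_to_world" (4x4, takes a point from camera to world coordinates); the wrist camera has in their place "T_tool_cam" (4x4, takes a point from camera to tool coordinates, whose origin is the TCP and whose axes are the tool frame's). Camera axes: x right, y up, looking along -z (the intrinsics and any distortion apply to the point x, -y, -z); pixel columns grow to the right and rows downward; lengths in m; the calibration is good to about 2 mm. A picture is of the moment at which its call begins: read the wrist's pose just before it. There is no depth.
- close_job(): hands the job in, once; it reports no verdict.
The state is a dict: "t": time; "q": joint angles; "joint_vel": joint speeds; "joint_torque": joint torques, N m; "tool_pos": TCP position; "tool_rot": TCP orientation; "ft_force": force on the tool from outside, world axes, zero at the start; "wrist_torque": the same for the moment, N m; "grip_width": finger opening in m.
Only numpy, scipy, OpenCV 4.12 (cv2) and the standard library are available. Lean on these libraries where they do the work, as an engineer would, in place of code of your own. Each camera call takes 0.05 s, during which the arm holds its last target.

### The job

The wooden child-safe box is held shut by a spring catch inside it. Take the blue-handled release rod out of its stand, push its bare end straight in through the round hole in the sloping back of the box until the catch lets go and the lid springs fully open, then stand the rod back in its stand and let go. Leave the cups, glass, pepper mill and timer around it where they are.

Things in the scene. Friction and masses are not known exactly. Their poses are not given: they have to be found in the camera images.
- box: Fixed wooden box on the 8 mm thick woven tray, 200 x 170 mm, 118 mm high with its lid shut. Origin: centre of its underside; z up. Its sloping back (lighter wood, 110 mm long, 26 degrees from level) is on its -x side, turned toward the robot within 20 degrees, and rises toward +x from 57 to 105 mm above the origin; beyond it, from x = -4 to +100 mm, lies the level lid. A wall cabinet hangs over the worktop beyond the box.
- hole (a point): Centre of the mouth of the round hole in the sloping back, 20 mm wide, ringed with steel, flush with the panel; at box x = -53 mm, 79 mm above the box's origin. z = the hole's axis, pointing out of the box, up and back at 26 degrees from vertical; x points up the slope, y is level. The panel is 20 mm thick, so the rod has to go in along the axis.
- catch (a joint): Spring rocker catch inside the box: 0 = at rest, holding the lid; about 0.09 rad = lets go; 0.28 = hard stop; springs back when released. Its red pad waits 26 mm below the hole's mouth and takes 2 to 6 N. It lets go with the rod's end about 32 mm below the mouth and stops hard at about 46 mm: go to about 39 mm.
- lid_edge (a point): Middle of the lid's free edge (top side), the edge next to the sloping back. Lid shut: box x = -4 mm, 118 mm above the box's origin. Fully open (77 degrees, its stop): box x = +90 mm, 209 mm up. Hinge on the side away from the hole. The lid cannot be lifted while caught; once let go, its own spring swings it up and away from the hole in about a second and holds it open.
- rod: Release rod, 180 mm long, 70 g, standing upright in its stand: bare wooden shaft 12 mm thick and 120 mm long, above it a round blue handle 24 mm thick and 60 mm long with a white band. Origin: centre of the bare lower end; z along the rod to the handle.
- rod_tip (a point): The bare end of the rod, the end that goes into the hole (same point as the rod's origin).
- catch_pad (a point): Centre of the pad's face that the rod pushes; it moves with the catch.
- stand: Fixed dark wooden block, 66 x 66 x 60 mm, with an upright round hole 20 mm wide and 52 mm deep (floor 8 mm above the worktop) in the middle of its top. Origin: centre of its underside. It stands right or left of the box.
- mill: Wooden pepper mill, 58 mm wide, 170 mm high, standing on the other side of the box from the rod's stand. Origin: centre of its underside. To be left alone.
- mug: White cup, 60 mm wide, 49 mm high, in front of the box to the left. Origin: underside. To be left alone.
- mug2: White cup like the other, to the right of the box at the back. Origin: underside. To be left alone.
- glass1: Small clear glass tumbler, 48 mm wide, 61 mm high, left of the box at the back. Origin: underside. To be left alone.
- timer: Round kitchen timer, 69 mm wide, 44 mm high, in front of the box to the right. Origin: underside. To be left alone.
Things that resemble listed ones, but are neither listed nor needed, are in the scene too. Of the things that look like the rod, the smaller one is meant.

How it is judged:
On the way, in this order (a step that is already met when the one before it is completed fails the run):
1. the rod is lifted out of its stand (z of rod_tip in the frame of stand above 0.062 m), for 0.1 s.
2. the rod's bare end, pushed straight in through the hole (within 8 degrees of its axis), presses the catch until it lets go (value of joint catch above 0.06 rad and distance between rod_tip and catch_pad below 0.014 m and angle between the z axis of rod and the z axis of hole, either way round below 0.14 rad), for 0.05 s.
3. the lid has sprung open (x of lid_edge in the frame of box above 0.07 m), for 0.2 s.
At the end, for the whole second after the job is handed in: The lid stands open (its free edge at box x over 70 mm, about 67 degrees or more), the catch has sprung back (under 0.05 rad), and the rod stands at rest in its stand: bare end down, within 10 mm of the stand's middle and 6 mm of the bottom of its hole, leaning under 0.2 rad (x of lid_edge in the frame of box above 0.07 m and value of joint catch below 0.05 rad and horizontal distance between rod_tip and stand below 0.01 m and z of rod_tip in the frame of stand below 0.014 m and angle between rod's own z axis and vertical below 0.2 rad and linear speed of rod below 0.02 m/s); the robot touches nothing.
It fails at once if the mill, a cup, the glass or the timer is shoved over 30 mm from its place or knocked over (distance of any of mill, mug, mug2, glass1, timer from where it was at the start of the episode above 0.03 m or angle between any of mill, mug, mug2, glass1, timer's own z axis and vertical above 0.5 rad).
It also fails if it takes over 48 s, if anything falls off the work surface, if the arm or the gripper's body presses on something with over 40 N, if the wrist force passes 120 N, or if a joint passes its speed limit or range.

## Working session

There is one attempt and no reset: what is moved stays moved. The work goes in short steps, Python scripts to look and compute and a tool call to move; the robot and the scene stay as the last step left them, time stands still between calls to the robot, and variables do not carry over. Pictures are saved under pics/ and viewed, and the job is handed in when it is done.

Besides the shell and the picture viewer there is one more tool, called after "Call:" by a JSON object that holds its "fn" and its "kwargs". jog_arm: Moves the arm, as the interface text tells. Its arguments: {"type":"object","properties":{"increments":{"type":"array"},"newtons":{"type":"number"}},"required":["increments"]}

```bash
mkdir -p pics
python3 - <<'E'
from cell import *
import cv2,numpy as np,json
o=get_obs(); print({k:np.round(v,3).tolist() for k,v in o.items()})
for n in ["scene","top","wrist"]:
    c=read_camera(n); cv2.imwrite(f"pics/{n}0.png",c["image"][:,:,::-1])
    for k in c:
        if k!="image": print(n,k,np.round(c[k],4).tolist())
E
```

```text
{'t': 0.0, 'q': [-0.813, 0.359, 0.011, -0.0, -1.224, -0.288], 'joint_vel': [-0.002, -0.0, -0.001, 0.0, -0.001, -0.001], 'joint_torque': [0.0, -58.333, 29.342, 6.937, -0.006, 0.0], 'tool_pos': [0.305, -0.601, 0.23], 'tool_rot': [-0.001, 0.523, 0.852, 0.0], 'ft_force': [-0.254, -0.109, 0.335], 'wrist_torque': [0.046, 0.001, -0.034], 'grip_width': 0.085}
scene intrinsics [[484.1395, 0.0, 254.2867], [0.0, 484.1395, 191.5621], [0.0, 0.0, 1.0]]
scene cam_to_world [[-0.4905, 0.5179, -0.7009, -0.4712], [-0.8713, -0.3047, 0.3846, 0.6311], [-0.0144, 0.7994, 0.6007, 1.0164], [0.0, 0.0, 0.0, 1.0]]
top intrinsics [[485.7718, 0.0, 259.798], [0.0, 485.7718, 188.2873], [0.0, 0.0, 1.0]]
top cam_to_world [[0.0004, 0.9988, -0.0483, 0.5287], [-1.0, 0.0001, -0.0069, 0.0593], [-0.0069, 0.0483, 0.9988, 1.2608], [0.0, 0.0, 0.0, 1.0]]
wrist intrinsics [[273.8048, 0.0, 256.0095], [0.0, 273.8048, 193.5047], [0.0, 0.0, 1.0]]
wrist T_tool_cam [[1.0, 0.0003, 0.0001, -0.0002], [0.0003, -0.9578, -0.2875, -0.0727], [-0.0, 0.2875, -0.9578, -0.1413], [0.0, 0.0, 0.0, 1.0]]
```

View pics/scene0.png

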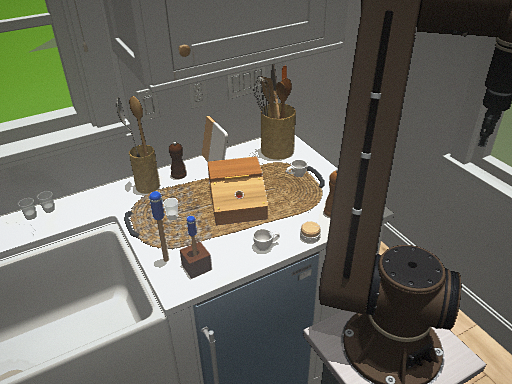

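View pics/top0.png

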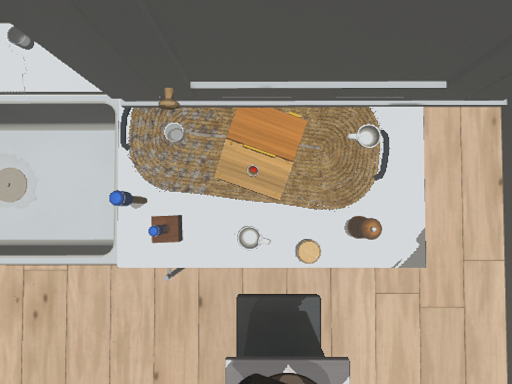

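View pics/wrist0.png

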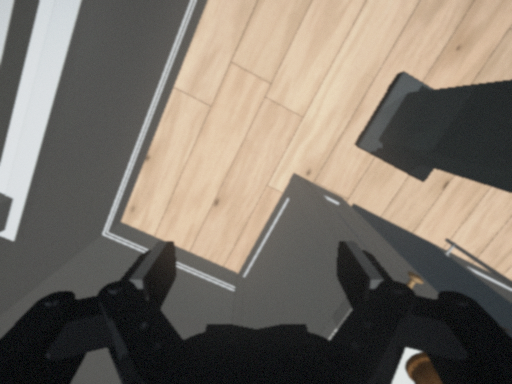

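Scene: the small blue rod is in its dark stand at about (192,227)/(196,260). The larger look-alike is at (157,205). The box hole is at about (239,194) in the scene view and (252,170) in the top view. I'll zoom in next.

Run:
```python
import cv2
t=cv2.imread("pics/top0.png"); s=cv2.imread("pics/scene0.png")
cv2.imwrite("pics/t_stand.png",cv2.resize(t[180:270,100:220],None,fx=6,fy=6,interpolation=cv2.INTER_CUBIC))
cv2.imwrite("pics/t_box.png",cv2.resize(t[95:215,205:325],None,fx=5,fy=5,interpolation=cv2.INTER_CUBIC))
cv2.imwrite("pics/s_stand.png",cv2.resize(s[180:280,130:230],None,fx=6,fy=6,interpolation=cv2.INTER_CUBIC))
cv2.imwrite("pics/s_box.png",cv2.resize(s[145:225,195:285],None,fx=7,fy=7,interpolation=cv2.INTER_CUBIC))
```

```text
(no output)
```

View pics/t_stand.png

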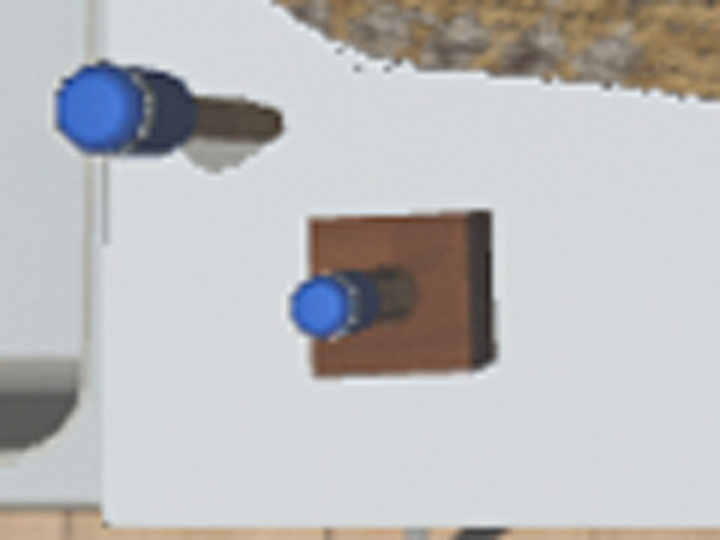

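View pics/t_box.png

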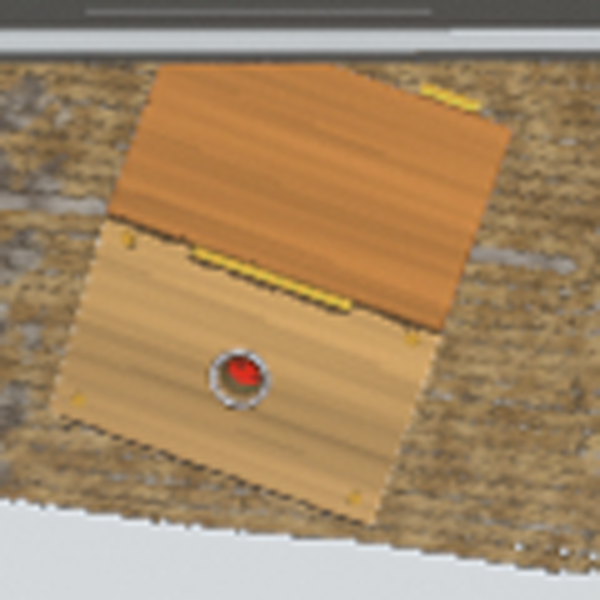

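View pics/s_stand.png

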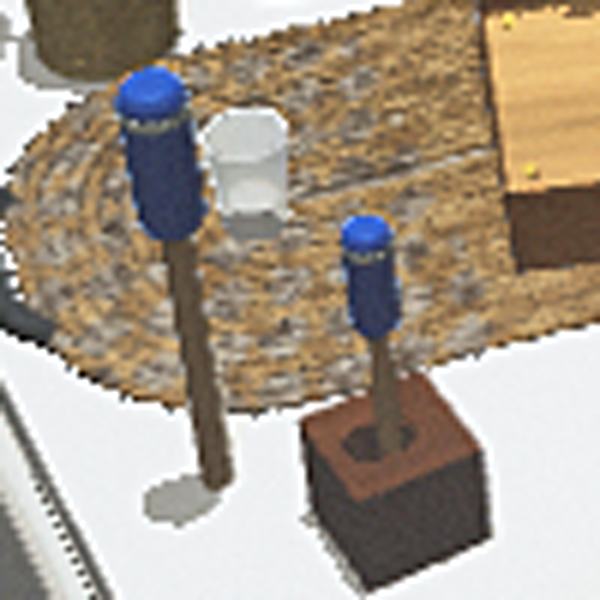

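View pics/s_box.png

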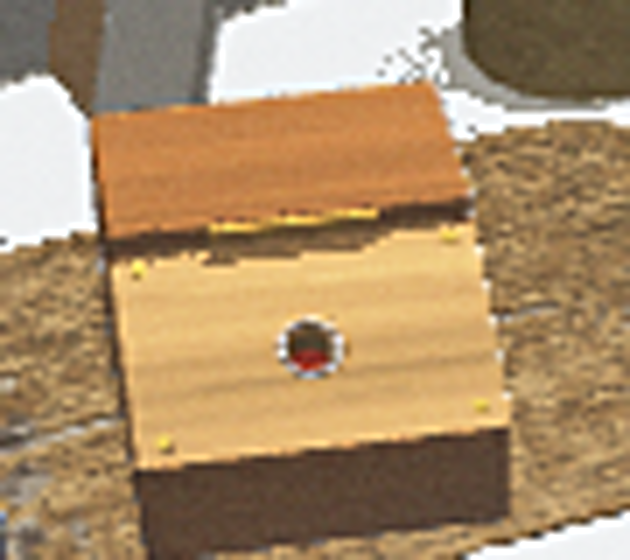

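```bash
cat > h.py <<'E'
from cell import *
import cv2,numpy as np
from scipy.spatial.transform import Rotation as R
K=None
def cam(n):
    c=read_camera(n); return c
def ray(c,uv,T=None):
    T=c["cam_to_world"] if T is None else T
    k=np.array(c["intrinsics"]);T=np.array(T)
    d=np.linalg.inv(k)@[uv[0],uv[1],1]; d=np.array([d[0],-d[1],-d[2]])
    d=T[:3,:3]@d; return T[:3,3],d/np.linalg.norm(d)
def onz(r,z): return r[0]+r[1]*(z-r[0][2])/r[1][2]
def tri(r1,r2):
    A=np.stack([r1[1],-r2[1]],1); s=np.linalg.lstsq(A,r2[0]-r1[0],rcond=None)[0]
    a=r1[0]+s[0]*r1[1]; b=r2[0]+s[1]*r2[1]; return (a+b)/2,np.linalg.norm(a-b)
def proj(c,p,T=None):
    T=np.array(c["cam_to_world"] if T is None else T); q=np.linalg.inv(T)@np.append(p,1)
    v=np.array(c["intrinsics"])@[q[0],-q[1],-q[2]]; return v[:2]/v[2]
def Q(q): return R.from_quat([q[1],q[2],q[3],q[0]])
def Ttool(o):
    T=np.eye(4);T[:3,:3]=Q(o["tool_rot"]).as_matrix();T[:3,3]=o["tool_pos"];return T
E
python3 - <<'E'
from h import *
np.set_printoptions(precision=4,suppress=True)
t=cam("top");s=cam("scene")
def up(p,o,f): return ((p[0]+.5)/f-.5+o[0],(p[1]+.5)/f-.5+o[1])
tb=lambda x,y:ray(t,up((x,y),(205,95),5)); ts=lambda x,y:ray(t,up((x,y),(100,180),6))
sb=lambda x,y:ray(s,up((x,y),(195,145),7)); ss=lambda x,y:ray(s,up((x,y),(130,180),6))
print("hole",onz(tb(239,379),.087),onz(sb(310,347),.087),tri(tb(239,379),sb(310,347)))
for n,a,b,z in [("lowL",(52,412),(137,468),.065),("lowR",(375,524),(507,430),.065),("lidL",(108,215),(108,240),.126),("lidR",(440,332),(470,207),.126)]:
    print(n,onz(tb(*a),z),onz(sb(*b),z),tri(tb(*a),sb(*b)))
a=onz(tb(52,412),.065);b=onz(tb(375,524),.065);d=a-b;print(np.linalg.norm(d),"yaw",np.degrees(np.arctan2(-d[0],d[1])))
a=onz(tb(108,215),.126);b=onz(tb(440,332),.126);d=a-b;print(np.linalg.norm(d),"yaw",np.degrees(np.arctan2(-d[0],d[1])))
cs=[(309,218),(470,211),(472,371),(313,377)]
P=[onz(ts(*c),.06) for c in cs];print("stand top",np.array(P),np.mean(P,0))
cs=[(302,422),(420,373),(482,452),(362,501)]
P=[onz(ss(*c),.06) for c in cs];print("stand scene",np.mean(P,0))
print("rod top", onz(ts(321,305),.188),onz(ss(366,233),.188),tri(ts(321,305),ss(366,233)))
o=get_obs();print(Q(o["tool_rot"]).as_matrix())
E
```

```text
hole [0.6289 0.0853 0.087 ] [0.6262 0.0849 0.087 ] (array([0.6286, 0.0846, 0.0853]), np.float64(0.001660936732608491))
lowL [0.6144 0.1782 0.065 ] [0.6126 0.1799 0.065 ] (array([0.6147, 0.1786, 0.063 ]), np.float64(0.0006604722149507198))
lowR [0.5591 0.0188 0.065 ] [0.5527 0.0245 0.065 ] (array([0.5598, 0.0193, 0.0581]), np.float64(0.001767014534832592))
lidL [0.7029 0.1462 0.126 ] [0.6977 0.1494 0.126 ] (array([0.7037, 0.1467, 0.1213]), np.float64(0.0003830211734306401))
lidR [ 0.6476 -0.0098  0.126 ] [ 0.6368 -0.0053  0.126 ] (array([ 0.6482, -0.011 ,  0.1172]), np.float64(0.0015530834980854026))
0.16867621235541538 yaw -19.127145987320446
0.1654490068585025 yaw -19.524904986895326
stand top [[0.5184 0.3363 0.06  ]
 [0.5213 0.2699 0.06  ]
 [0.4557 0.2685 0.06  ]
 [0.4531 0.3339 0.06  ]] [0.4871 0.3021 0.06  ]
stand scene [0.4811 0.3036 0.06  ]
rod top [0.4875 0.302  0.188 ] [0.4777 0.3051 0.188 ] (array([0.4869, 0.3029, 0.1805]), np.float64(0.00175148979313076))
[[-0.4527  0.8917 -0.0005]
 [ 0.8917  0.4527  0.0006]
 [ 0.0008 -0.0001 -1.    ]]
```

Run:
```python
from h import *
np.set_printoptions(precision=4,suppress=True)
t=cam("top");s=cam("scene")
def up(p,o,f): return ((p[0]+.5)/f-.5+o[0],(p[1]+.5)/f-.5+o[1])
ts=lambda x,y:ray(t,up((x,y),(100,180),6))
ss=lambda x,y:ray(s,up((x,y),(130,180),6))
print("decoy base",onz(ts(275,122),.003),onz(ss(219,484),.0),"top",tri(ts(98,110),ss(155,90)))
for n,uv,z in [("mug",(249,237),.049),("timer",(308,251),.044),("mill",(372,229),.17),("glass",(174,131),.061)]: print(n,onz(ray(t,uv),z))
th=np.radians(-19.3);bx=np.array([np.cos(th),np.sin(th),0]);by=np.array([-bx[1],bx[0],0])
d=onz(ts(98,110),.26)-np.array([.487,.302,.26]);print("decoy rel stand in box axes",d@bx,d@by)
```

```text
decoy base [0.5593 0.3646 0.003 ] [0.5527 0.3702 0.    ] top (array([0.5572, 0.3682, 0.2401]), np.float64(0.002306185730226653))
mug [0.4661 0.0944 0.049 ]
timer [ 0.4312 -0.0524  0.044 ]
mill [ 0.4903 -0.1841  0.17  ]
glass [0.7295 0.2813 0.061 ]
decoy rel stand in box axes 0.045962052656253714 0.0810341333616342
```

Call:
{"fn": "jog_arm", "kwargs": {"increments": [0, 0, -0.02, 0.16, 1, 0, 0, -0.02, 0.16, 1, 0, 0, -0.02, 0.16, 1, 0, 0, -0.02, 0.16, 1, 0, 0, 0, 0.16, 1], "newtons": 30}}

```text
t: 0.98
tool_pos: [0.3053, -0.6015, 0.3129]
tool_rot: [-0.001, 0.821, 0.571, -0.0]
ft_force: [0.2, -0.3, -0.3]
grip_width: 0.0856
```

Call:
{"fn": "jog_arm", "kwargs": {"increments": [0.05, 0.03, 0, -0.02, 1, 0.055, 0.03, 0, 0, 1, 0.055, 0.03, 0, 0, 1, 0.055, 0, 0, 0, 1, 0.055, 0, 0, 0, 1, 0.055, 0, 0, 0, 1, 0.055, 0, 0, 0, 1, 0.055, 0, 0, 0, 1, 0.055, 0, 0, 0, 1, 0.055, 0, 0, 0, 1, 0.055, -0.03, 0, 0, 1, 0.055, -0.03, 0, 0, 1, 0.055, -0.03, 0, 0, 1, 0.05, -0.03, 0, 0, 1]}}

```text
t: 2.72
tool_pos: [0.5376, 0.1377, 0.3127]
tool_rot: [-0.001, 0.818, 0.576, 0.0]
ft_force: [0.9, -0.1, -0.3]
grip_width: 0.0854
```

Call:
{"fn": "jog_arm", "kwargs": {"increments": [0.05, -0.035, 0, 0, 1, 0.05, -0.035, 0, 0, 1, 0.04, -0.035, -0.01, 0, 1]}}

```text
t: 3.1
tool_pos: [0.4836, 0.3094, 0.3229]
tool_rot: [-0.001, 0.818, 0.576, 0.0]
ft_force: [0.2, 0.3, -0.8]
grip_width: 0.0855
```

```bash
cat > w.py <<'E'
from h import *
import sys
n=sys.argv[1]; o=get_obs(); c=cam("wrist"); cv2.imwrite(f"pics/w_{n}.png",c["image"][:,:,::-1])
T=Ttool(o)@c["T_tool_cam"]; np.save("wT.npy",T)
print(o["t"],o["tool_pos"].round(4) if hasattr(o["tool_pos"],"round") else o["tool_pos"],np.round(o["tool_rot"],4),np.round(o["q"],3),np.round(o["ft_force"],2),o["grip_width"])
print(np.round(Ttool(o)[:3,:3],3).tolist())
for nm,p in [("rodtop",[.487,.302,.188]),("standtop",[.487,.302,.06])]: print(nm,proj(c,p,T))
E
python3 w.py 1
```

```text
3.1 [0.4836 0.3094 0.3229] [-8.000e-04  8.176e-01  5.758e-01  3.000e-04] [ 9.090e-01  1.460e-01 -6.500e-02 -1.000e-03 -1.358e+00 -2.823e+00] [ 0.25  0.26 -0.82] 0.08548198897396037
[[0.337, 0.942, -0.0], [0.942, -0.337, 0.002], [0.001, -0.001, -1.0]]
rodtop [250.04307886 189.5085061 ]
standtop [251.72852324 166.18601086]
```

View pics/w_1.png

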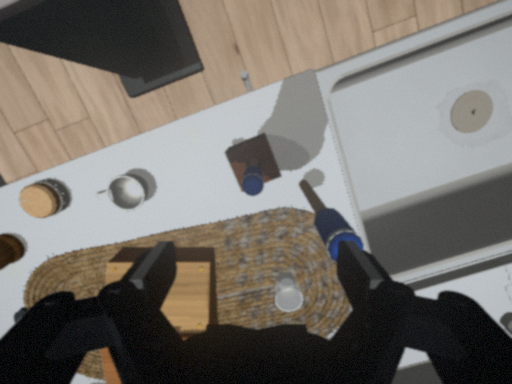

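The wrist view puts the rod top at (252,186) against a predicted (250,189), so the measurements agree. The decoy is clear to the right. I'll descend partway and check again.

Call:
{"fn": "jog_arm", "kwargs": {"increments": [-0.004, 0.003, 0.03, 0, 1, 0, 0, 0.04, 0, 1, 0, 0, 0.0, 0, 1]}}

```text
t: 3.52
tool_pos: [0.4833, 0.3128, 0.2541]
tool_rot: [-0.002, 0.815, 0.579, 0.003]
ft_force: [0.0, -1.6, 0.5]
grip_width: 0.0855
```

```bash
python3 w.py 2
python3 - <<'E'
import cv2,numpy as np
i=cv2.imread("pics/w_2.png");h=cv2.cvtColor(i,cv2.COLOR_BGR2HSV)
m=cv2.inRange(h,(105,120,40),(130,255,255));n,l,s,c=cv2.connectedComponentsWithStats(m)
for k in range(1,n):
    if s[k,4]>60:print(s[k],c[k])
E
```

```text
3.525 [0.4833 0.3128 0.2541] [-0.0016  0.8155  0.5788  0.003 ] [ 9.130e-01  1.780e-01 -1.810e-01 -1.000e-03 -1.204e+00 -2.820e+00] [ 0.01 -1.58  0.53] 0.0854580715261069
[[0.33, 0.944, 0.003], [0.944, -0.33, 0.006], [0.007, 0.001, -1.0]]
rodtop [244.05676592 214.18782701]
standtop [247.64706329 177.45834169]
```

View pics/w_2.png

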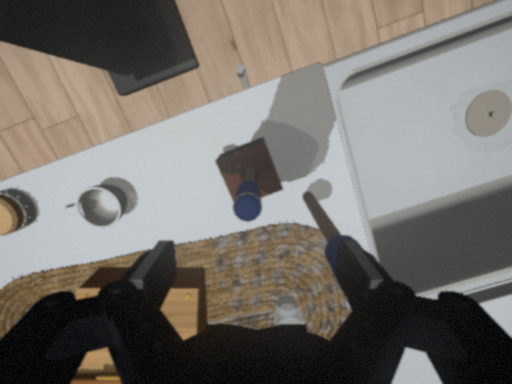

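```bash
cat > up.py <<'E'
import cv2,sys
# file x0 y0 x1 y1 f out
f,x0,y0,x1,y1,k,o=sys.argv[1:];x0,y0,x1,y1,k=map(int,(x0,y0,x1,y1,k))
i=cv2.imread("pics/"+f)[y0:y1,x0:x1];i=cv2.resize(i,None,fx=k,fy=k,interpolation=cv2.INTER_CUBIC)
for g in range(0,x1-x0,10): cv2.line(i,(g*k,0),(g*k,6),(0,255,255),1);cv2.putText(i,str(x0+g),(g*k,18),0,.35,(0,255,255),1)
for g in range(0,y1-y0,10): cv2.line(i,(0,g*k),(6,g*k),(0,255,255),1);cv2.putText(i,str(y0+g),(8,g*k+4),0,.35,(0,255,255),1)
cv2.imwrite("pics/"+o,i)
E
python3 up.py w_2.png 200 125 300 225 6 w_2c.png; python3 -c "
from h import *
print(np.round(get_obs()['joint_vel'],3))"
```

```text
[-0.006 -0.024  0.05   0.016 -0.014 -0.003]
```

View pics/w_2c.png

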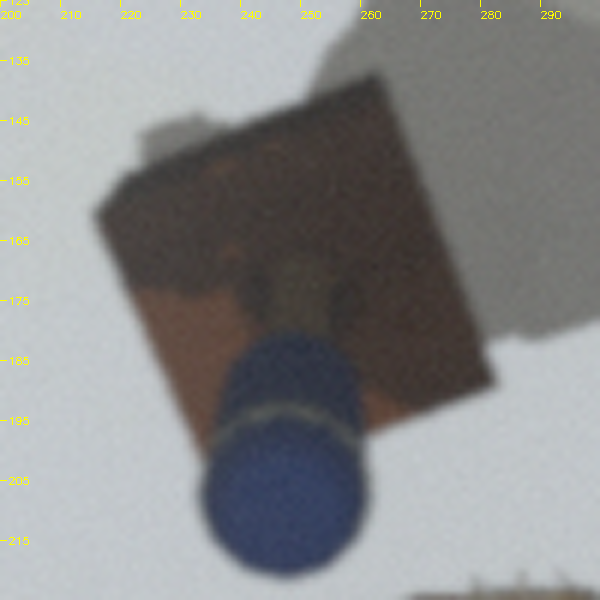

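Run:
```python
from h import *
c=cam("wrist");T=np.load("wT.npy")
print(onz(ray(c,(247.5,207.5),T),.186),onz(ray(c,(250,173),T),.06))
o=get_obs();M=Ttool(o)
for p in ([.484,.304,.158],): print((np.linalg.inv(M)@np.append(p,1))[:3])
```

```text
[0.48318271 0.30628597 0.186     ] [0.4825908  0.30671416 0.06      ]
[-0.01096586  0.00181358  0.09972213]
```

Call:
{"fn": "jog_arm", "kwargs": {"increments": [-0.008, 0.003, 0.02, 0, 1, 0, 0, 0.035, 0, 1, 0, 0, 0.03, 0, 1, 0, 0, 0.02, 0, 1, 0, 0, 0, 0, 1]}}

```text
t: 4.25
tool_pos: [0.4927, 0.31, 0.1622]
tool_rot: [-0.003, 0.816, 0.579, 0.015]
ft_force: [-0.0, -0.4, 1.5]
grip_width: 0.0851
```

```bash
python3 w.py 3
```

```text
4.25 [0.4927 0.31   0.1622] [-0.0026  0.8155  0.5786  0.0148] [ 0.9    0.245 -0.319  0.004 -0.977 -2.809] [-0.01 -0.42  1.5 ] 0.08510039848865603
[[0.33, 0.944, 0.021], [0.944, -0.331, 0.021], [0.027, 0.013, -1.0]]
rodtop [237.20863446 265.27659394]
standtop [242.55806485 189.02200556]
```

View pics/w_3.png

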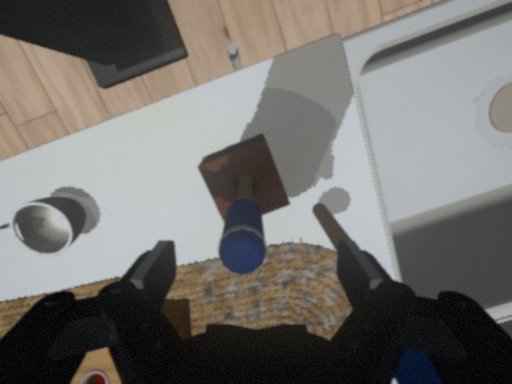

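Call:
{"fn": "jog_arm", "kwargs": {"increments": [-0.004, -0.004, 0.004, 0, 1, -0.003, -0.004, 0.008, 0, 1, 0, 0, 0.008, 0, 1, 0, 0, 0.004, 0, 1, 0, 0, 0, 0, 1]}}

```text
t: 4.92
tool_pos: [0.4847, 0.3082, 0.1414]
tool_rot: [-0.003, 0.815, 0.579, 0.019]
ft_force: [-0.5, 0.1, -0.1]
grip_width: 0.0855
```

```bash
python3 w.py 4
```

```text
4.925 [0.4847 0.3082 0.1414] [-0.0032  0.8153  0.5788  0.0186] [ 0.91   0.249 -0.368  0.006 -0.916 -2.82 ] [-0.46  0.06 -0.15] 0.08553241877099863
[[0.329, 0.944, 0.027], [0.944, -0.33, 0.027], [0.034, 0.016, -0.999]]
rodtop [246.90631677 307.96658993]
standtop [246.58442857 203.3433508 ]
```

View pics/w_4.png

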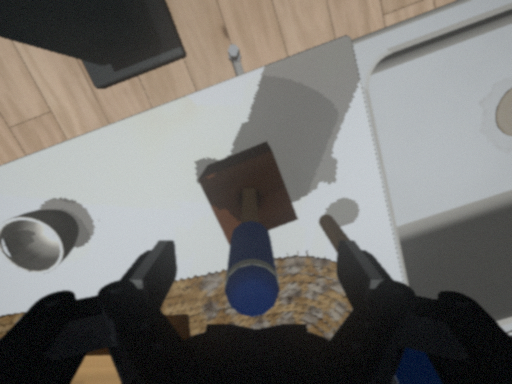

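Call:
{"fn": "jog_arm", "kwargs": {"increments": [-0.001, -0.003, 0, 0, -1, 0, 0, 0, 0, -1, 0, 0, 0, 0, -1, 0, 0, 0, 0, -1, 0, 0, 0, 0, -1, 0, 0, 0, 0, -1], "newtons": 30}}

```text
t: 5.72
tool_pos: [0.4815, 0.3079, 0.1419]
tool_rot: [-0.003, 0.815, 0.579, 0.018]
ft_force: [0.4, 0.3, 0.7]
grip_width: 0.0236
```

```bash
python3 w.py 5
```

```text
5.725 [0.4815 0.3079 0.1419] [-0.0028  0.8153  0.5788  0.0184] [ 0.915  0.244 -0.374  0.007 -0.916 -2.826] [0.37 0.31 0.67] 0.02362980932733369
[[0.329, 0.944, 0.027], [0.944, -0.33, 0.026], [0.033, 0.017, -0.999]]
rodtop [250.15092967 312.78574104]
standtop [248.25028297 206.27174999]
```

View pics/w_5.png

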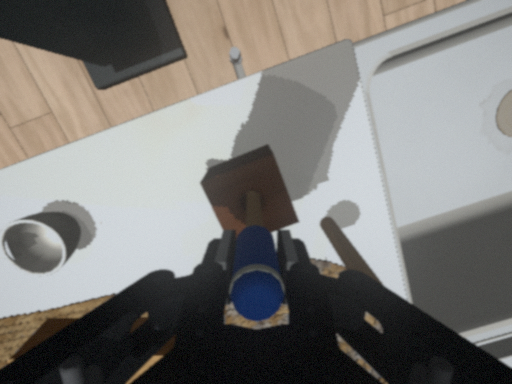

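Grasped at width 23.6 mm. Next I'll lift until only about 10 mm of the tip is still in the stand, so its rim can act as a fulcrum to tilt the rod about the pads.

Call:
{"fn": "jog_arm", "kwargs": {"increments": [0, 0, -0.012, 0, -1, 0, 0, -0.012, 0, -1, 0, 0, -0.012, 0, -1, 0, 0, -0.004, 0, -1, 0, 0, 0, 0, -1]}}

```text
t: 6.4
tool_pos: [0.4808, 0.3076, 0.1856]
tool_rot: [-0.003, 0.815, 0.579, 0.02]
ft_force: [-0.0, 0.8, -1.5]
grip_width: 0.0233
```

```bash
python3 w.py 6; python3 up.py w_6.png 180 120 310 320 3 w_6c.png
```

```text
6.4 [0.4808 0.3076 0.1856] [-0.0033  0.8152  0.5788  0.0196] [ 0.915  0.2   -0.321  0.006 -1.01  -2.825] [-0.    0.82 -1.48] 0.02330433419227301
[[0.329, 0.944, 0.028], [0.944, -0.33, 0.028], [0.036, 0.017, -0.999]]
rodtop [250.12540114 258.67286691]
standtop [248.20406479 191.82204522]
```

View pics/w_6c.png

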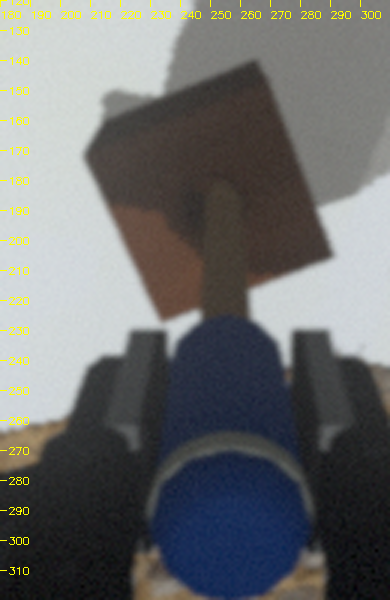

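Call:
{"fn": "jog_arm", "kwargs": {"increments": [0, -0.01, 0, 0, -1, 0, -0.012, 0.0, 0, -1, 0, -0.012, 0.001, 0, -1, 0, -0.012, 0.002, 0, -1, 0, -0.011, 0.003, 0, -1, 0, -0.011, 0.005, 0, -1, 0, 0, 0, 0, -1]}}

```text
t: 7.32
tool_pos: [0.4115, 0.3302, 0.1711]
tool_rot: [-0.002, 0.815, 0.579, 0.018]
ft_force: [0.9, -1.9, -0.8]
grip_width: 0.0232
```

```bash
python3 w.py 7
python3 - <<'E'
from h import *
for n in ["top","scene"]:
    cv2.imwrite(f"pics/{n}7.png",cam(n)["image"][:,:,::-1])
E
python3 up.py scene7.png 130 160 250 280 5 s7c.png
```

```text
7.325 [0.4115 0.3302 0.1711] [-0.0021  0.8151  0.5791  0.0179] [ 1.057  0.145 -0.431  0.014 -0.961 -2.971] [ 0.88 -1.94 -0.76] 0.0232134942454303
[[0.329, 0.944, 0.027], [0.944, -0.329, 0.024], [0.032, 0.017, -0.999]]
rodtop [253.556512   378.03673371]
standtop [250.75196351 262.36728049]
```

View pics/w_7.png

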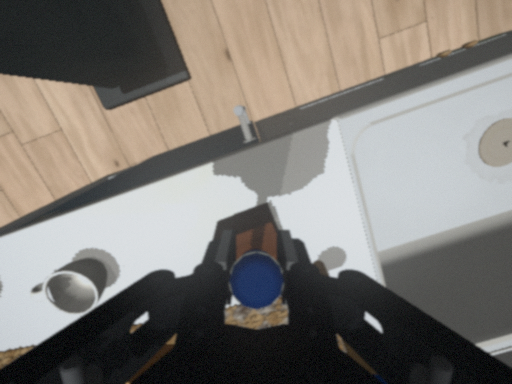

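View pics/s7c.png

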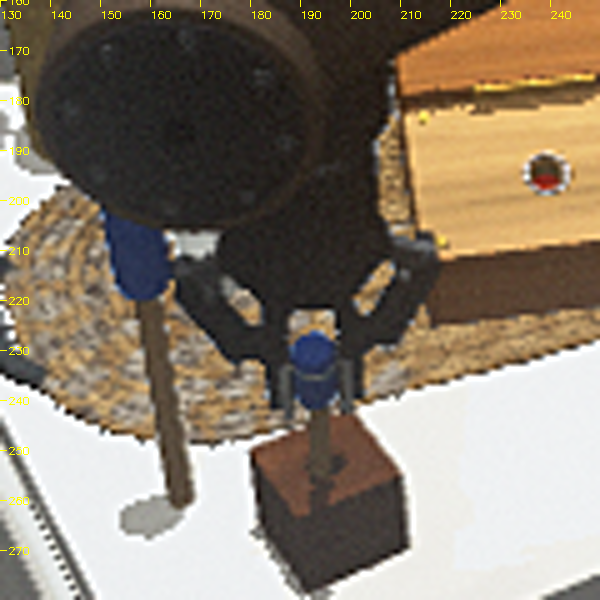

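```bash
python3 - <<'E'
from h import *
c=cam("wrist");Tc=c["T_tool_cam"]
for g in (.027,.030):
  for th in (0,2,4,20,22,24,26,28,30,32):
    a=np.radians(th);u=np.array([0,-np.sin(a),-np.cos(a)])
    p=np.array([0,0,-.019])+g*u; print(g,th,proj(c,p,Tc).round(1), proj(c,np.array([0,0,-.019])-.093*u,Tc).round(1),proj(c,np.array([0,0,-.019])-.153*u,Tc).round(1))
for f in ("w_6","w_7"):
    i=cv2.imread(f"pics/{f}.png").astype(int); m=((i[:,:,0]>60)&(i[:,:,0]-i[:,:,2]>35)).astype(np.uint8)[:330,200:310]
    n,l,s,cc=cv2.connectedComponentsWithStats(m);k=1+np.argmax(s[1:,4]);print(f,s[k]+[200,0,0,0,0],cc[k]+[200,0])
E
python3 up.py w_7.png 190 190 320 320 6 w_7c.png
```

```text
0.027 0 [255.5 296.7] [255.8 202.9] [255.8 184.4]
0.027 2 [255.5 294.7] [255.8 206.6] [255.8 189.4]
0.027 4 [255.5 292.7] [255.8 210.3] [255.8 194.3]
0.027 20 [255.5 274.7] [255.8 240.8] [255.9 234.3]
0.027 22 [255.5 272.4] [255.8 244.7] [255.9 239.3]
0.027 24 [255.5 270. ] [255.8 248.6] [255.9 244.5]
0.027 26 [255.5 267.6] [255.8 252.5] [255.9 249.6]
0.027 28 [255.5 265.2] [255.8 256.5] [255.9 254.8]
0.027 30 [255.5 262.8] [255.8 260.5] [255.9 260. ]
0.027 32 [255.5 260.5] [255.8 264.5] [255.9 265.3]
0.03 0 [255.5 301.5] [255.8 202.9] [255.8 184.4]
0.03 2 [255.5 299.3] [255.8 206.6] [255.8 189.4]
0.03 4 [255.5 297. ] [255.8 210.3] [255.8 194.3]
0.03 20 [255.5 276.6] [255.8 240.8] [255.9 234.3]
0.03 22 [255.5 273.9] [255.8 244.7] [255.9 239.3]
0.03 24 [255.5 271.1] [255.8 248.6] [255.9 244.5]
0.03 26 [255.5 268.4] [255.8 252.5] [255.9 249.6]
0.03 28 [255.5 265.7] [255.8 256.5] [255.9 254.8]
0.03 30 [255.5 263. ] [255.8 260.5] [255.9 260. ]
0.03 32 [255.5 260.3] [255.8 264.5] [255.9 265.3]
w_6 [ 231  273   52   47 1801] [256.70183232 296.12326485]
w_7 [ 231  258   52   50 1895] [256.60369393 283.06912929]
```

View pics/w_7c.png

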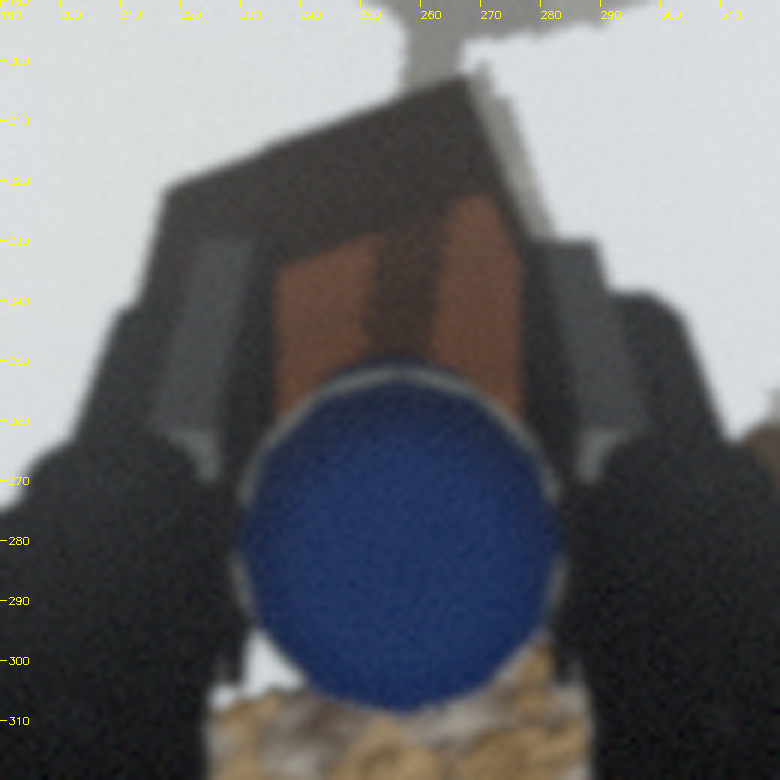

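```bash
python3 - <<'E'
from h import *
s=cam("scene");t=cam("top")
G=np.array([.4110,.3297,.190])
bx=np.array([.944,-.33,0])
for th in (0,10,15,20,25,28):
    a=np.radians(th);u=-np.sin(a)*bx+np.cos(a)*np.array([0,0,1])
    print(th,"cap",proj(s,G+.027*u).round(1),"s=.12",proj(s,G-.033*u).round(1),"z=.06",proj(s,G-u*(G[2]-.06)/u[2]).round(1),"top cap",proj(t,G+.027*u).round(1))
print("stand ctr",proj(s,[.482,.3065,.06]).round(1))
E
python3 up.py top7.png 120 190 220 270 7 t7c.png;python3 up.py scene7.png 165 215 225 285 9 s7d.png
```

```text
0 cap [191.1 227.6] s=.12 [193.2 245.1] z=.06 [196.5 271.4] top cap [136.7 266.8]
10 cap [191.2 228.9] s=.12 [193.  243.5] z=.06 [195.8 265.4] top cap [136.  268.9]
15 cap [191.3 229.6] s=.12 [192.9 242.5] z=.06 [195.4 262.3] top cap [135.7 269.9]
20 cap [191.4 230.4] s=.12 [192.8 241.6] z=.06 [195.1 259.1] top cap [135.4 270.8]
25 cap [191.5 231.3] s=.12 [192.7 240.6] z=.06 [194.7 255.8] top cap [135.2 271.8]
28 cap [191.5 231.8] s=.12 [192.6 240. ] z=.06 [194.5 253.7] top cap [135.  272.3]
stand ctr [193.8 252.4]
```

View pics/s7d.png

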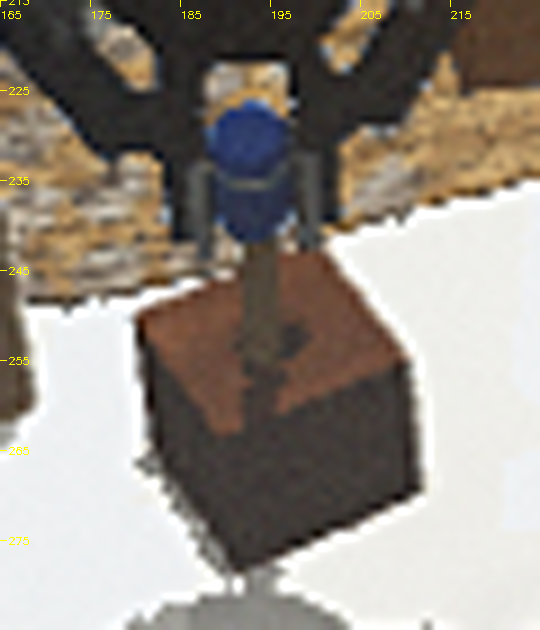

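View pics/t7c.png

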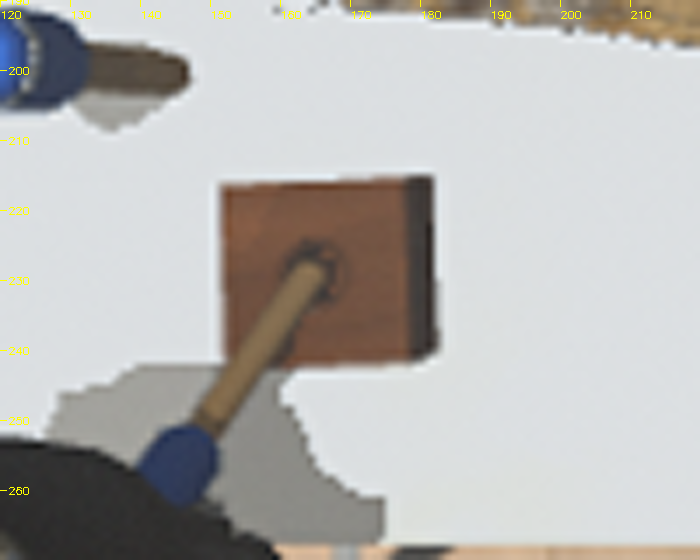

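Run:
```python
from h import *
from scipy.optimize import brentq
t=cam("top");bx=np.array([.944,-.33,0]);by=np.array([.33,.944,0])
for tip in ((164.5,229),(165.5,228)):
  for j in ((150.5,250.5),(149.5,251.5)):
    P=onz(ray(t,tip),.055);r=ray(t,j)
    z=brentq(lambda z:np.linalg.norm(onz(r,z)-P)-.12,.1,.18);u=(onz(r,z)-P)/.12
    print(P.round(4),z,u.round(3),np.degrees(np.arccos(u[2])).round(1),"bx",u@bx,"by",u@by)
print(onz(ray(t,(164.3,228.5)),.06))
```

```text
[0.486  0.3038 0.055 ] 0.16623505607403005 [-0.368  0.07   0.927] 22.0 bx -0.3710961468631308 by -0.05513708961455382
[0.486  0.3038 0.055 ] 0.16505962277475322 [-0.388  0.091  0.917] 23.5 bx -0.3963091973656205 by -0.04190237624182767
[0.4884 0.3013 0.055 ] 0.16492933581639488 [-0.39   0.093  0.916] 23.6 bx -0.39895570505703637 by -0.040516680585857084
[0.4884 0.3013 0.055 ] 0.163610001523112 [-0.41   0.115  0.905] 25.2 bx -0.4243815015767946 by -0.02703678114806679
[0.48737518 0.30325628 0.06      ]
```

Call:
{"fn": "jog_arm", "kwargs": {"increments": [0, -0.003, -0.01, 0, -1, 0, 0, -0.015, 0, -1, 0, 0, -0.025, 0, -1, 0, 0.0, -0.03, 0, -1, 0.0, 0.02, -0.015, 0, -1, -0.02, 0.03, 0, 0, -1, -0.04, 0.03, 0, 0, -1, -0.04, 0.03, 0, 0, -1, -0.04, 0.03, 0, 0, -1, -0.01, 0, 0, 0, -1]}}

```text
t: 8.93
tool_pos: [0.4941, 0.1401, 0.2784]
tool_rot: [-0.004, 0.814, 0.58, 0.026]
ft_force: [-0.3, 0.6, -0.6]
grip_width: 0.0235
```

```bash
python3 w.py 8
python3 - <<'E'
from h import *
for n in ["top","scene"]:
    cv2.imwrite(f"pics/{n}8.png",cam(n)["image"][:,:,::-1])
E
```

```text
8.925 [0.4941 0.1401 0.2784] [-0.0043  0.8141  0.5802  0.0261] [ 0.654  0.031 -0.293 -0.007 -1.194 -2.554] [-0.25  0.61 -0.55] 0.023484622620199676
[[0.325, 0.945, 0.038], [0.944, -0.327, 0.037], [0.048, 0.023, -0.999]]
rodtop [429.56231733 124.98832271]
standtop [364.91241601 117.84380439]
```

View pics/top8.png

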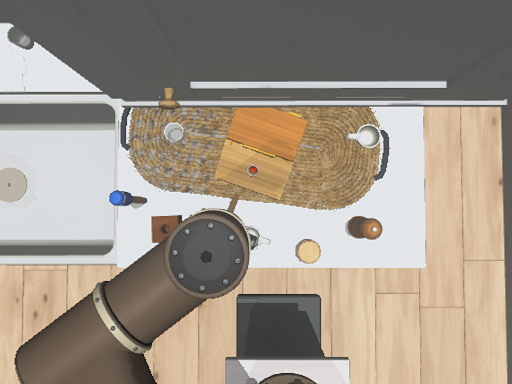

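View pics/scene8.png

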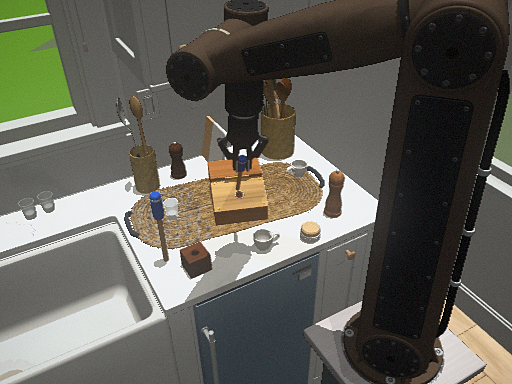

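View pics/w_8.png

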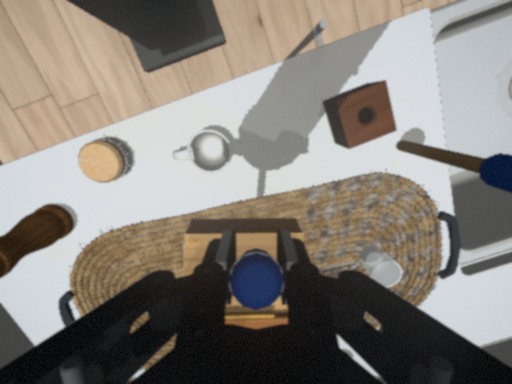

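```bash
python3 up.py top8.png 205 150 285 230 8 t8c.png; python3 up.py scene8.png 205 140 285 220 8 s8c.png;python3 up.py top8.png 145 205 195 255 8 t8s.png; python3 -c "
from h import *
c=cam('wrist');T=np.load('wT.npy');print(onz(ray(c,(366.5,116),T),.06))"
```

```text
[0.48542906 0.30443632 0.06      ]
```

View pics/t8c.png

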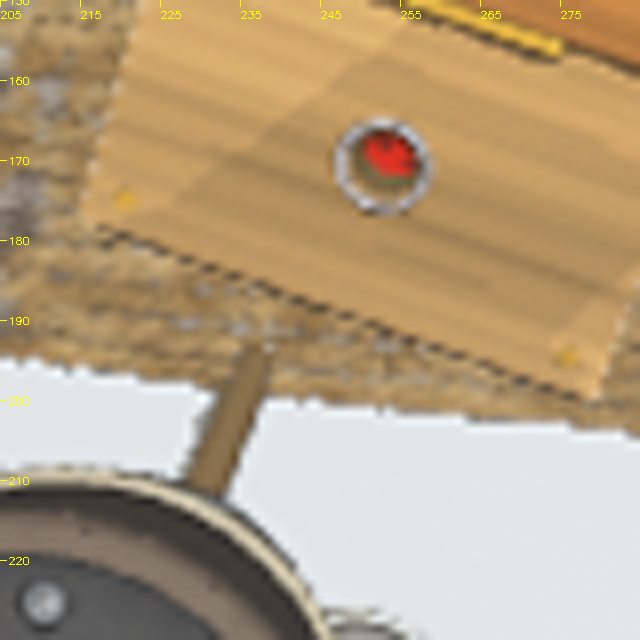

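View pics/s8c.png

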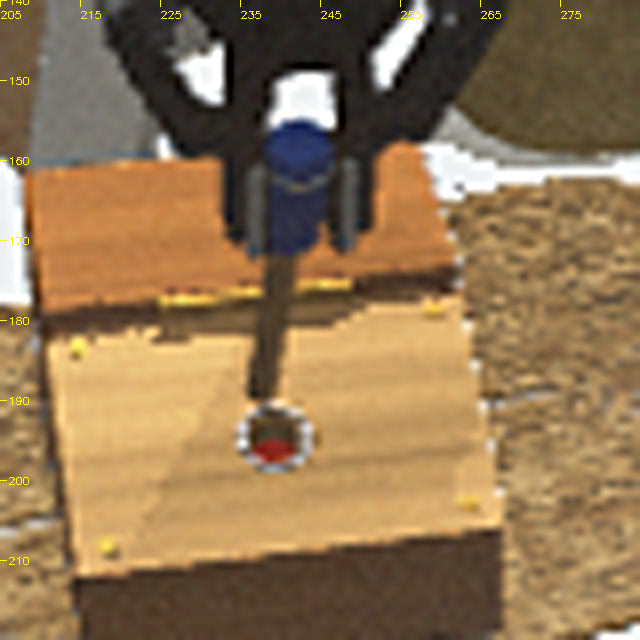

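View pics/t8s.png

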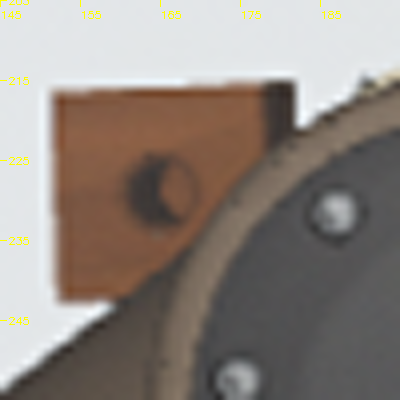

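Run:
```python
from h import *
np.set_printoptions(precision=4,suppress=True)
t=cam("top");s=cam("scene");o=get_obs()
tip=tri(ray(t,(237.1,193.4)),ray(s,(237.1,188.6)));hole=tri(ray(t,(252.4,170.3)),ray(s,(239,194.2)))
cap=ray(s,(242.3,158.5))
print("tip",tip,"hole",hole,"stand top",onz(ray(t,(164.7,228)),.06))
M=Ttool(o);Mi=np.linalg.inv(M)
print("tip in tool",(Mi@np.append(tip[0],1))[:3],"hole in tool",(Mi@np.append(hole[0],1))[:3])
G=(M@[0,0,-.019,1])[:3];v=G-tip[0];print("G-tip",v,np.linalg.norm(v),v/np.linalg.norm(v))
# axis direction from images: plane intersection
def plane(c,a,b):
    r1=ray(c,a);r2=ray(c,b);return np.cross(r1[1],r2[1])
n1=plane(t,(205+258/8-.4,150+350/8-.4),(205+207/8-.4,150+490/8-.4));n2=plane(s,(205+260/8-.4,140+392/8-.4),(205+300/8-.4,140+150/8-.4))
u=np.cross(n1,n2);u/=np.linalg.norm(u);u*=np.sign(u[2])
th=np.radians(-19.3);bx=np.array([np.cos(th),np.sin(th),0]);by=np.array([-bx[1],bx[0],0])
h=-.4384*bx+np.array([0,0,.8988]);print("u",u,"u.bx,by",u@bx,u@by,"h",h,"ang",np.degrees(np.arccos(u@h)))
```

```text
tip (array([0.5703, 0.1182, 0.1572]), np.float64(0.0006863199716742109)) hole (array([0.6287, 0.0844, 0.0849]), np.float64(0.0022398118635158395)) stand top [0.4886 0.3023 0.06  ]
tip in tool [-0.0046  0.0782  0.1219] hole in tool [-0.0212  0.1428  0.195 ]
G-tip [-0.0777  0.0244  0.1392] 0.16120751340756687 [-0.4817  0.1512  0.8632]
u [-0.4083  0.0859  0.9088] u.bx,by -0.4136884786863416 -0.053902611888905334 h [-0.4138  0.1449  0.8988] ang 3.4289733104604476
```

Call:
{"fn": "jog_arm", "kwargs": {"increments": [-0.003, 0.01, 0.006, 0, -1, -0.004, 0.012, 0.011, 0, -1, -0.004, 0.012, 0.012, 0, -1, -0.004, 0.012, 0.012, 0, -1, 0, 0.006, 0.007, 0, -1, 0, 0, 0, 0, -1]}}

```text
t: 9.98
tool_pos: [0.5425, 0.1134, 0.2244]
tool_rot: [-0.005, 0.812, 0.583, 0.024]
ft_force: [-0.4, -1.0, -0.3]
grip_width: 0.0231
```

```bash
python3 w.py 9
python3 - <<'E'
from h import *
for n in ["top","scene"]:
    cv2.imwrite(f"pics/{n}9.png",cam(n)["image"][:,:,::-1])
E
python3 up.py top9.png 215 150 285 220 8 t9c.png; python3 up.py scene9.png 205 145 275 215 8 s9c.png
```

```text
9.975 [0.5425 0.1134 0.2244] [-0.0048  0.8123  0.5827  0.0238] [ 0.55   0.141 -0.292 -0.015 -1.091 -2.441] [-0.44 -1.01 -0.32] 0.023102289007331873
[[0.32, 0.947, 0.033], [0.946, -0.321, 0.036], [0.044, 0.02, -0.999]]
rodtop [523.07469864  39.27131558]
standtop [403.46267333  67.50725385]
```

View pics/t9c.png

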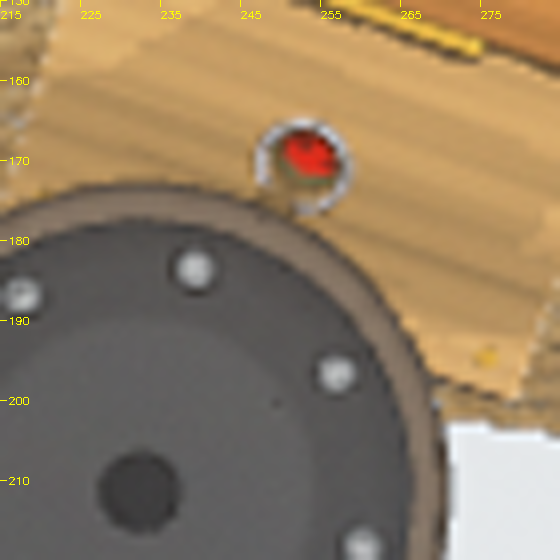

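View pics/s9c.png

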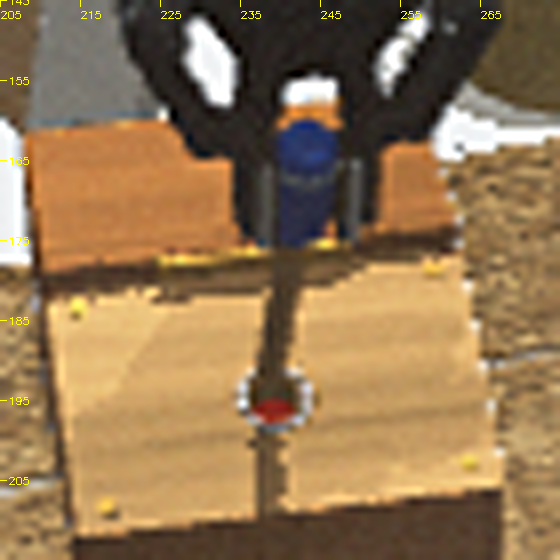

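Run:
```python
from h import *
np.set_printoptions(precision=4,suppress=True)
t=cam("top");s=cam("scene");o=get_obs();M=Ttool(o)
tip=(M@[-.0046,.0782,.1219,1])[:3];H=np.array([.6287,.0844,.0855]);h=np.array([-.4138,.1449,.8988])
ex=np.array([.8988*.9438,-.8988*.3305,.4384]);ey=np.array([.3305,.9438,0])
d=tip-H;print("tip",tip,"in hole frame",d@ex,d@ey,d@h)
print("proj tip",proj(t,tip),proj(s,tip),"hole",proj(t,H),proj(s,H))
tp=tri(ray(t,(250.2,173.4)),ray(s,(238.4,191.9)));d=tp[0]-H;print(tp,d@ex,d@ey,d@h)
Mi=M[:3,:3].T;print("-h in tool",Mi@-h,"ex",Mi@ex,"ey",Mi@ey)
```

```text
tip [0.6194 0.0893 0.1059] in hole frame -0.0004481101661106562 0.0015809229291971236 0.022913309004683812
proj tip [250.5382 173.7004] [238.4283 190.9126] hole [252.7985 170.5207] [238.6481 194.0523]
(array([0.6202, 0.0898, 0.1017]), np.float64(0.0010713566342895758)) -0.0017529840978731193 0.0022673048855698925 0.018882061809780127
-h in tool [-0.0472  0.4186  0.907 ] ex [ 0.0092  0.9081 -0.4186] ey [0.9988 0.0114 0.0467]
```

The tip is about 1–2 mm off the hole axis and about 20 mm above the mouth, within the 4 mm of clearance. I'll start inserting along the axis.

Call:
{"fn": "jog_arm", "kwargs": {"increments": [-0.001, 0.003, 0.004, 0, -1, -0.0005, 0.003, 0.007, 0, -1, -0.0005, 0.0035, 0.008, 0, -1, -0.0005, 0.0035, 0.008, 0, -1, 0, 0, 0, 0, -1], "newtons": 40}}

```text
t: 10.85
tool_pos: [0.5555, 0.1087, 0.1979]
tool_rot: [-0.005, 0.812, 0.584, 0.026]
ft_force: [-0.3, 0.0, -0.5]
grip_width: 0.0229
```

```bash
cat > st.py <<'E'
from h import *
import sys
np.set_printoptions(precision=4,suppress=True)
o=get_obs();M=Ttool(o);tip=(M@[-.0046,.0782,.1219,1])[:3];H=np.array([.6287,.0844,.0855]);h=np.array([-.4138,.1449,.8988])
ex=np.array([.8988*.9438,-.8988*.3305,.4384]);ey=np.array([.3305,.9438,0]);d=tip-H
print(o["t"],"hole frame",d@ex,d@ey,d@h,"F",o["ft_force"],o["wrist_torque"],M[2,:3])
print("-h in tool",M[:3,:3].T@-h)
n=sys.argv[1];s=cam("scene");cv2.imwrite(f"pics/scene{n}.png",s["image"][:,:,::-1])
E
python3 st.py 10;python3 up.py scene10.png 205 145 275 215 8 s10c.png
```

```text
10.85 hole frame -5.741500702006939e-05 0.000917914098876287 -0.008696785079780325 F [-0.3201  0.0301 -0.4919] [-0.1298  0.1618  0.073 ] [ 0.0473  0.0225 -0.9986]
-h in tool [-0.0483  0.4181  0.9071]
```

View pics/s10c.png

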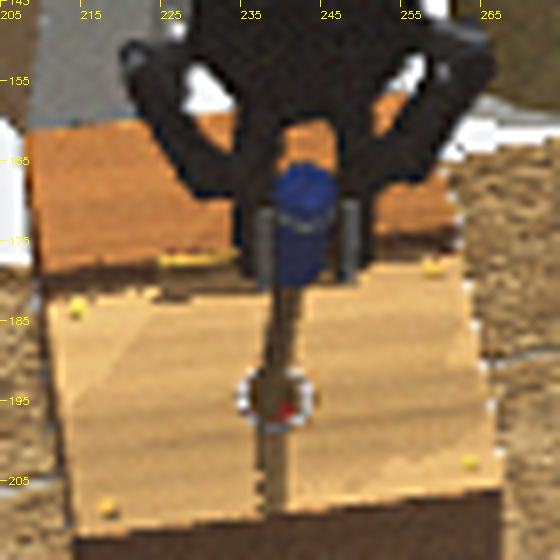

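Call:
{"fn": "jog_arm", "kwargs": {"increments": [-0.0003, 0.0025, 0.0055, 0, -1, -0.0003, 0.0025, 0.0055, 0, -1, -0.0003, 0.0025, 0.0055, 0, -1, -0.0003, 0.0025, 0.0055, 0, -1, 0, 0, 0, 0, -1]}}

```text
t: 11.52
tool_pos: [0.5665, 0.1054, 0.1757]
tool_rot: [-0.004, 0.811, 0.584, 0.027]
ft_force: [-0.6, -0.4, 0.7]
grip_width: 0.0229
```

```bash
python3 st.py 11;python3 up.py scene11.png 195 115 285 215 6 s11c.png
```

```text
11.525 hole frame 0.0007542643782461741 0.0015449607150066276 -0.03362463785532338 F [-0.6155 -0.4036  0.7395] [ 0.0919  0.4523 -0.0042] [ 0.0483  0.0237 -0.9986]
-h in tool [-0.0494  0.417   0.9076]
```

View pics/s11c.png

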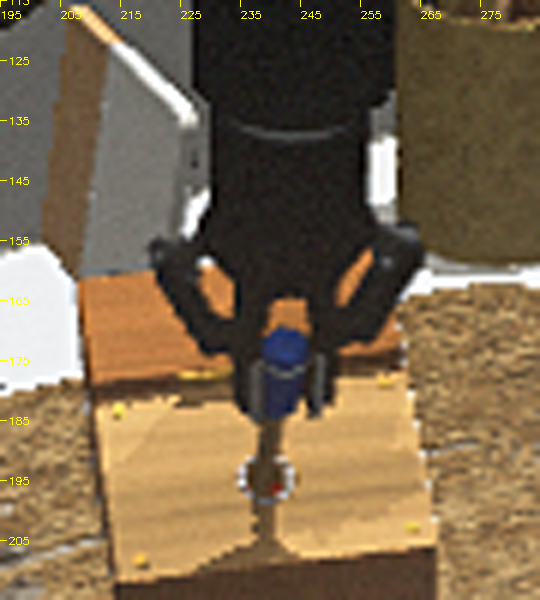

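Call:
{"fn": "jog_arm", "kwargs": {"increments": [-0.0002, 0.0017, 0.0036, 0, -1, -0.0002, 0.0013, 0.0027, 0, -1, 0, 0, 0, 0, -1]}}

```text
t: 11.95
tool_pos: [0.5695, 0.1043, 0.1699]
tool_rot: [-0.004, 0.811, 0.584, 0.027]
ft_force: [-2.0, 0.2, 1.4]
grip_width: 0.0228
```

```bash
python3 st.py 12;python3 up.py scene12.png 195 115 285 215 6 s12c.png
```

```text
11.95 hole frame 0.0010931126624555956 0.0016064274149067915 -0.04021351266921942 F [-2.0172  0.1895  1.4066] [0.0971 0.8147 0.0332] [ 0.0487  0.0241 -0.9985]
-h in tool [-0.0499  0.4166  0.9077]
```

View pics/s12c.png

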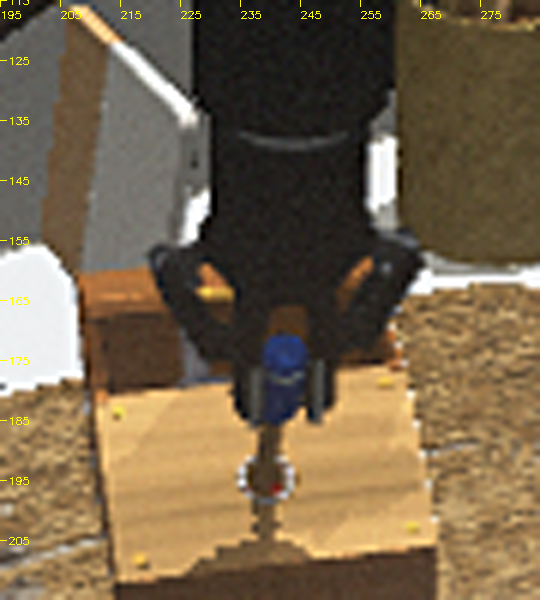

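The lid is rising. I'll hold here for a second while it swings fully open.

Call:
{"fn": "jog_arm", "kwargs": {"increments": [0, 0, 0, 0, -1, 0, 0, 0, 0, -1, 0, 0, 0, 0, -1, 0, 0, 0, 0, -1, 0, 0, 0, 0, -1, 0, 0, 0, 0, -1, 0, 0, 0, 0, -1, 0, 0, 0, 0, -1]}}

```text
t: 13.0
tool_pos: [0.5694, 0.1043, 0.1703]
tool_rot: [-0.004, 0.811, 0.584, 0.027]
ft_force: [-1.7, 0.3, 2.9]
grip_width: 0.0228
```

```bash
python3 st.py 13;python3 up.py scene13.png 195 115 285 215 6 s13c.png
```

```text
13.0 hole frame 0.0012065090094550458 0.001609257283184219 -0.03980560924296797 F [-1.6757  0.3048  2.9125] [ 0.0481  0.9251 -0.0302] [ 0.0489  0.0242 -0.9985]
-h in tool [-0.0501  0.4165  0.9078]
```

View pics/s13c.png

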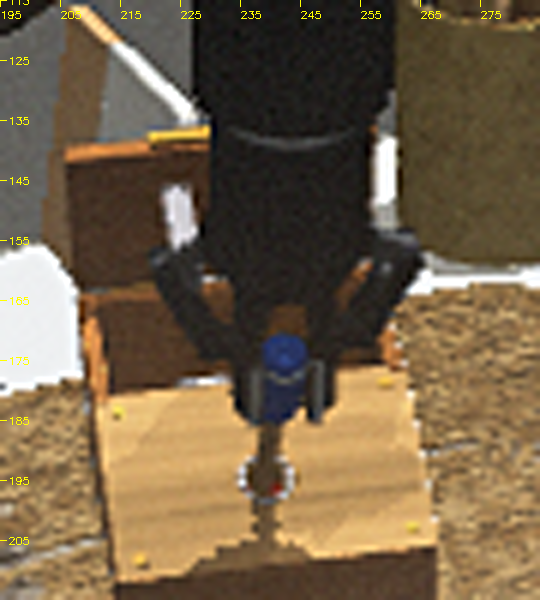

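The lid is fully open: the panel stands up behind the box. I'll withdraw the rod along the axis.

Call:
{"fn": "jog_arm", "kwargs": {"increments": [0.0003, -0.0025, -0.0055, 0, -1, 0.0005, -0.0042, -0.009, 0, -1, 0.0006, -0.005, -0.011, 0, -1, 0.0006, -0.005, -0.011, 0, -1, 0.0006, -0.005, -0.011, 0, -1, 0.0006, -0.005, -0.011, 0, -1, 0.001, -0.008, -0.018, 0, -1, 0.001, -0.01, -0.02, 0, -1, 0, 0, 0, 0, -1]}}

```text
t: 14.18
tool_pos: [0.5225, 0.1209, 0.273]
tool_rot: [-0.004, 0.811, 0.584, 0.028]
ft_force: [1.4, 0.9, -1.4]
grip_width: 0.023
```

```bash
python3 st.py 14; python3 w.py 14
python3 - <<'E'
from h import *
for n in ["top"]:
    cv2.imwrite(f"pics/{n}14.png",cam(n)["image"][:,:,::-1])
E
```

```text
14.175 hole frame 0.0019000516091344831 0.002010634337736678 0.07436902938126348 F [ 1.3963  0.901  -1.3971] [-0.0793  0.1223 -0.0533] [ 0.051   0.0265 -0.9983]
-h in tool [-0.0522  0.4144  0.9086]
14.225 [0.5222 0.1206 0.2719] [-0.0044  0.8114  0.5838  0.0276] [ 0.585  0.074 -0.26  -0.012 -1.182 -2.475] [-0.31 -0.35 -0.52] 0.02303865478408513
[[0.317, 0.948, 0.04], [0.947, -0.318, 0.039], [0.05, 0.025, -0.998]]
rodtop [454.8777561   84.05970443]
standtop [377.92039641  91.157074  ]
```

View pics/scene14.png

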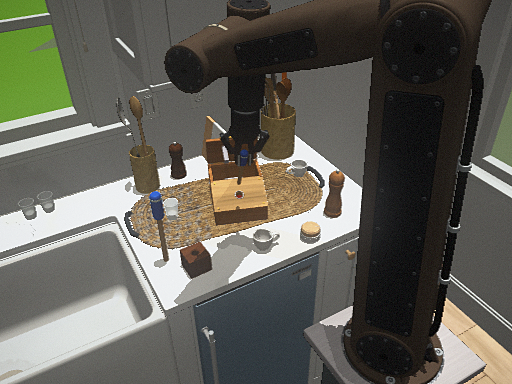

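View pics/w_14.png

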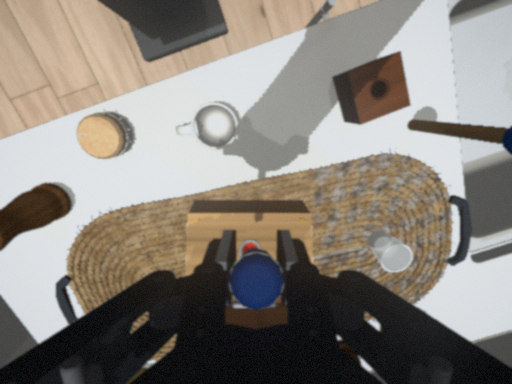

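View pics/top14.png

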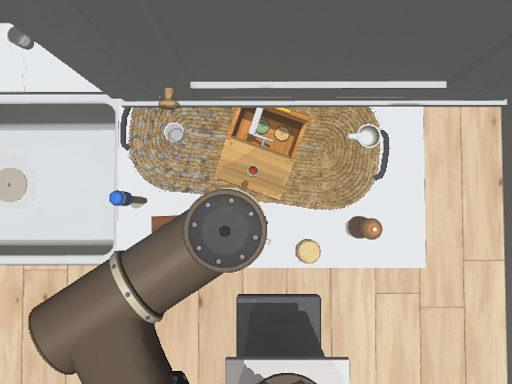

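Call:
{"fn": "jog_arm", "kwargs": {"increments": [0, 0, 0, -0.16, -1, 0, 0, 0, -0.16, -1, 0.02, -0.015, 0, 0, -1, 0.035, -0.023, 0, 0, -1, 0.035, -0.023, 0, 0, -1, 0.035, -0.023, 0, 0, -1, 0.035, -0.02, 0, 0, -1, 0.015, -0.01, 0, 0, -1, 0, 0, 0, 0, -1]}}

```text
t: 15.45
tool_pos: [0.4031, 0.2968, 0.2627]
tool_rot: [-0.001, 0.706, 0.708, 0.019]
ft_force: [0.9, -0.0, -1.3]
grip_width: 0.0228
```

```bash
python3 w.py 15
python3 - <<'E'
from h import *
for n in ["top","scene"]:
    cv2.imwrite(f"pics/{n}15.png",cam(n)["image"][:,:,::-1])
np.set_printoptions(precision=4,suppress=True)
M=Ttool(get_obs());tip=(M@[-.0046,.0782,.1219,1])[:3];t=cam("top");s=cam("scene")
print(tip,proj(t,tip),proj(s,tip))
E
python3 up.py top15.png 120 190 220 270 7 t15c.png;python3 up.py scene15.png 155 185 235 275 7 s15c.png
```

```text
15.45 [0.4031 0.2968 0.2627] [-7.000e-04  7.061e-01  7.078e-01  1.850e-02] [ 1.034  0.024 -0.343  0.008 -1.168 -2.606] [ 0.94 -0.02 -1.3 ] 0.022806007795803624
[[-0.003, 1.0, 0.025], [1.0, 0.002, 0.027], [0.027, 0.025, -0.999]]
rodtop [259.17587229 285.78282265]
standtop [255.62797327 226.75498437]
[0.4852 0.2944 0.1431] [160.7733 230.679 ] [194.6216 228.1698]
```

View pics/t15c.png

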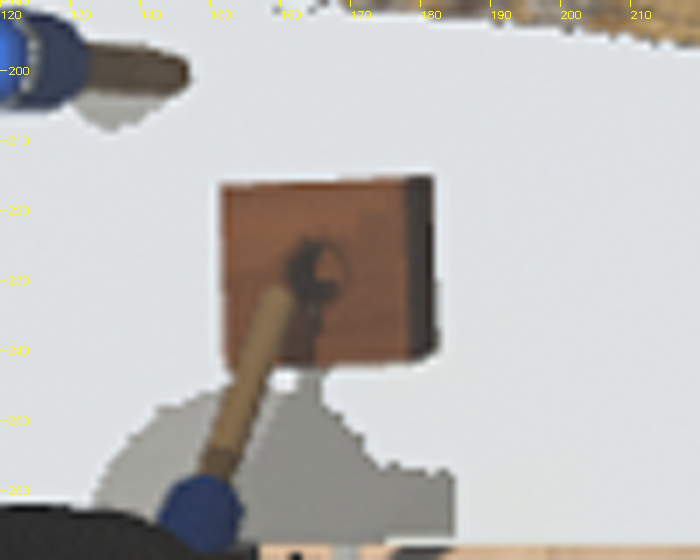

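View pics/s15c.png

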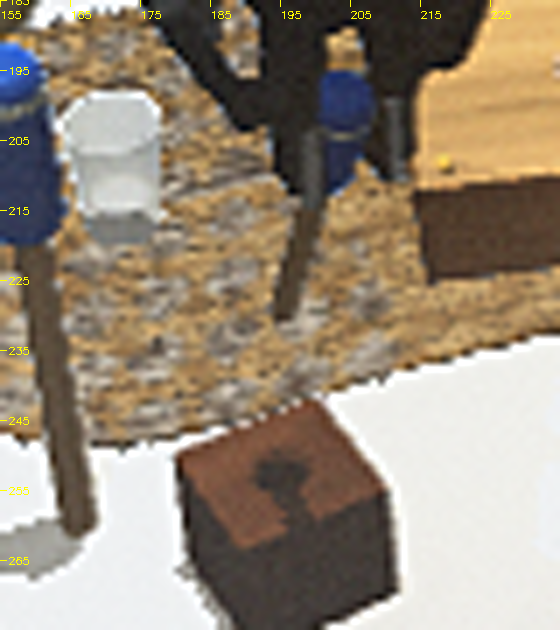

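Run:
```python
from h import *
np.set_printoptions(precision=4,suppress=True)
t=cam("top");s=cam("scene")
tp=tri(ray(t,(159.8,231.6)),ray(s,(195.2,229.4)));st=tri(ray(t,(164.8,228.1)),ray(s,(194.6,252.7)))
M=Ttool(get_obs());Mi=np.linalg.inv(M)
print("tip",tp,"stand",st,onz(ray(t,(164.8,228.1)),.06))
print("tip tool",(Mi@np.append(tp[0],1))[:3])
c=cam("wrist")
```

```text
tip (array([0.4824, 0.2957, 0.1416]), np.float64(0.0028801921114465917)) stand (array([0.4878, 0.3029, 0.0525]), np.float64(0.0014545553256638075)) [0.4884 0.302  0.06  ]
tip tool [-0.0034  0.075   0.124 ]
```

View pics/w_15.png

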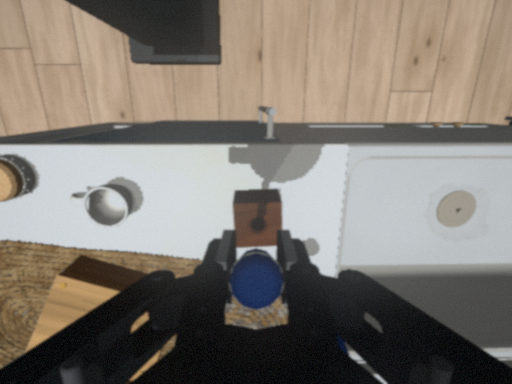

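Call:
{"fn": "jog_arm", "kwargs": {"increments": [0.003, 0.002, 0.01, 0, -1, 0.002, 0.001, 0.02, 0, -1, 0, 0, 0.02, 0, -1, 0, 0, 0.014, 0, -1, 0, 0, 0.004, 0, -1, 0, 0, 0, 0, -1]}}

```text
t: 16.6
tool_pos: [0.4101, 0.3025, 0.1923]
tool_rot: [-0.001, 0.708, 0.706, 0.019]
ft_force: [0.1, -0.4, -1.1]
grip_width: 0.0229
```

```bash
cat > v.py <<'E'
from h import *
import sys
k=sys.argv[1]
np.set_printoptions(precision=4,suppress=True)
o=get_obs()
for n in ["top","scene"]:
    cv2.imwrite(f"pics/{n}{k}.png",cam(n)["image"][:,:,::-1])
M=Ttool(o);t=cam("top");s=cam("scene")
for q in ([-.0046,.0782,.1219,1],[-.0034,.075,.124,1]):
    tip=(M@q)[:3];print(tip,proj(t,tip),proj(s,tip))
print(o["t"],o["tool_pos"],M[:3,:3].round(3).tolist(),o["ft_force"],o["q"],o["grip_width"])
E
python3 v.py 16
python3 up.py top16.png 120 190 220 270 7 t16c.png;python3 up.py scene16.png 155 185 235 275 7 s16c.png
```

```text
[0.4915 0.3012 0.0724] [164.1329 226.9885] [193.7456 246.5654]
[0.4883 0.3024 0.0703] [163.7816 228.2477] [193.849  247.9425]
16.6 [0.4101 0.3025 0.1923] [[0.002, 1.0, 0.027], [1.0, -0.003, 0.029], [0.029, 0.026, -0.999]] [ 0.0631 -0.3795 -1.0755] [ 1.0277  0.0925 -0.4368  0.0094 -1.0033 -2.6055] 0.022908243998871432
```

View pics/t16c.png

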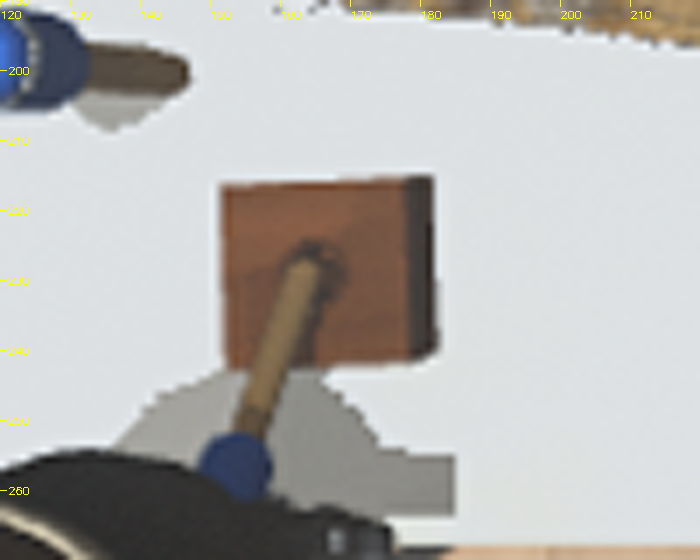

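View pics/s16c.png

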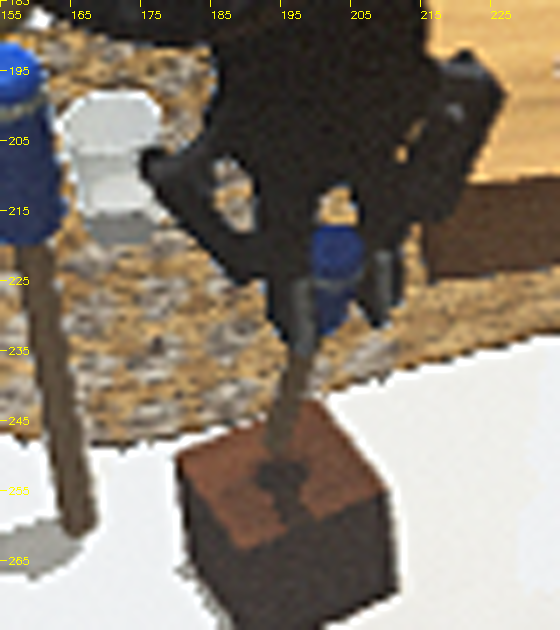

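Call:
{"fn": "jog_arm", "kwargs": {"increments": [-0.001, -0.003, 0.004, 0, -1, 0, 0, 0.007, 0, -1, 0, 0, 0.007, 0, -1, 0, 0, 0, 0, -1], "newtons": 30}}

```text
t: 17.3
tool_pos: [0.4075, 0.3025, 0.1742]
tool_rot: [-0.001, 0.708, 0.706, 0.021]
ft_force: [0.5, -0.8, -1.1]
grip_width: 0.0234
```

```bash
python3 v.py 17
python3 up.py top17.png 120 190 220 270 7 t17c.png;python3 up.py scene17.png 155 185 235 275 7 s17c.png
```

```text
[0.4891 0.3015 0.0544] [165.4871 227.7419] [194.5643 251.7246]
[0.4859 0.3027 0.0523] [165.137  228.9801] [194.6661 253.0984]
17.3 [0.4075 0.3025 0.1742] [[0.002, 1.0, 0.028], [1.0, -0.002, 0.031], [0.031, 0.028, -0.999]] [ 0.5365 -0.8149 -1.0614] [ 1.0324  0.1047 -0.4687  0.0098 -0.9565 -2.6107] 0.023387923858316256
```

View pics/t17c.png

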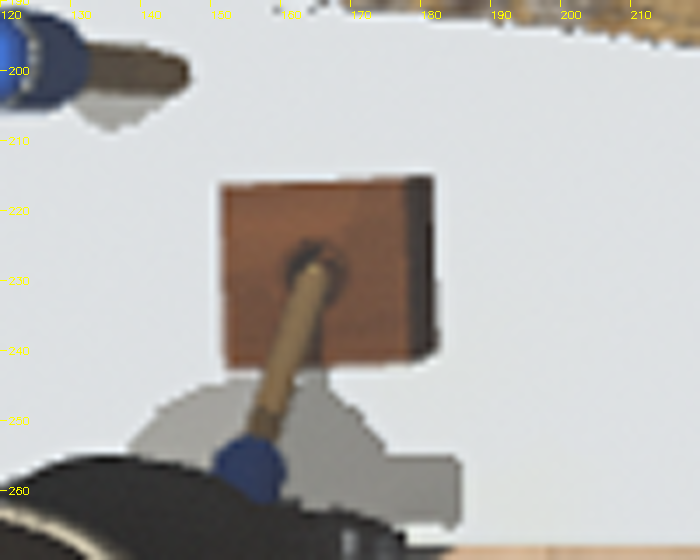

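View pics/s17c.png

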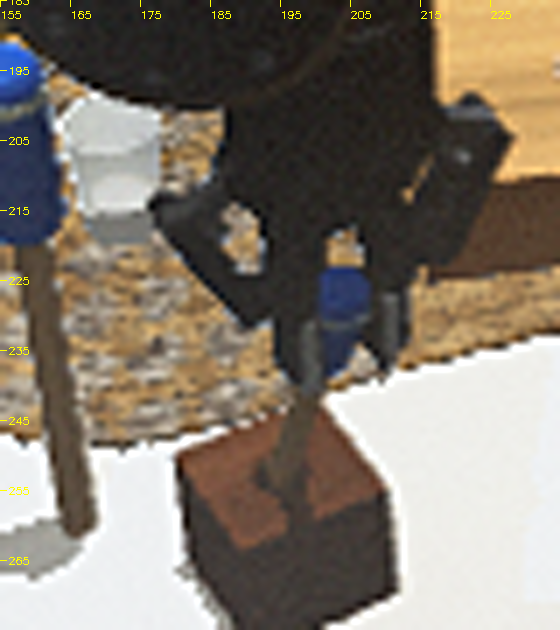

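Call:
{"fn": "jog_arm", "kwargs": {"increments": [0, 0.001, 0.003, 0, -1, 0, 0.006, -0.001, 0, -1, 0, 0.008, -0.003, 0, -1, 0, 0.008, -0.003, 0, -1, 0, 0.008, -0.002, 0, -1, 0, 0.008, -0.002, 0, -1, 0, 0.008, -0.001, 0, -1, 0, 0.008, -0.001, 0, -1, 0, 0, 0, 0, -1]}}

```text
t: 18.62
tool_pos: [0.4657, 0.3016, 0.1872]
tool_rot: [-0.002, 0.708, 0.706, 0.02]
ft_force: [-2.2, 1.0, 0.8]
grip_width: 0.0229
```

```bash
python3 v.py 18; python3 w.py 18
python3 up.py top18.png 120 190 220 270 7 t18c.png;python3 up.py scene18.png 155 185 235 275 7 s18c.png
```

```text
[0.547  0.3005 0.0673] [165.0528 204.2817] [186.4368 236.3922]
[0.5439 0.3018 0.0651] [164.6991 205.5706] [186.5274 237.7177]
18.625 [0.4657 0.3016 0.1872] [[0.003, 1.0, 0.026], [1.0, -0.003, 0.031], [0.031, 0.026, -0.999]] [-2.1828  1.0291  0.778 ] [ 0.9296  0.1728 -0.3508  0.003  -1.0069 -2.5049] 0.02288498009136938
18.825 [0.465  0.3017 0.1872] [-0.0017  0.7077  0.7062  0.0202] [ 0.931  0.172 -0.352  0.003 -1.007 -2.505] [-1.1  -0.94 -1.19] 0.023159316500319903
[[0.002, 1.0, 0.026], [1.0, -0.003, 0.031], [0.031, 0.026, -0.999]]
rodtop [256.66692728 278.09463197]
standtop [252.57128537 203.33236168]
```

View pics/t18c.png

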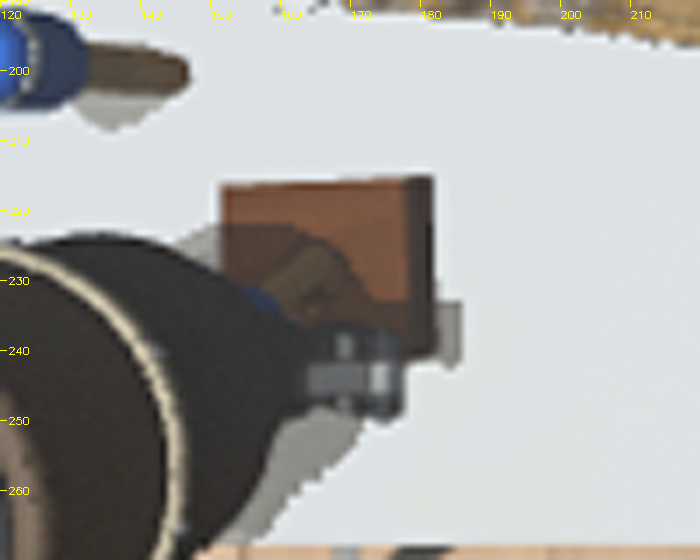

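View pics/s18c.png

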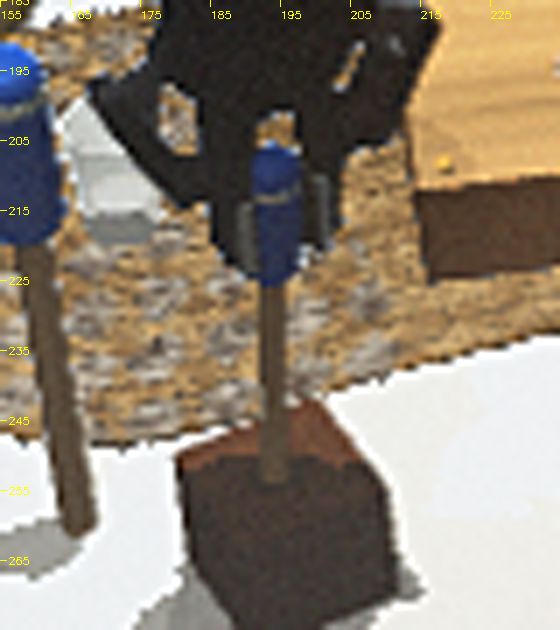

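View pics/w_18.png

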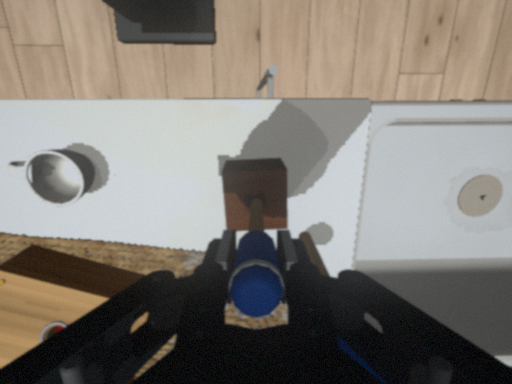

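Call:
{"fn": "jog_arm", "kwargs": {"increments": [0, 0.005, 0.002, 0, -1, 0, 0.005, 0.005, 0, -1, 0, 0.005, 0.005, 0, -1, 0, 0.003, 0.005, 0, -1, 0, 0, 0, 0, -1]}}

```text
t: 19.5
tool_pos: [0.4838, 0.302, 0.169]
tool_rot: [-0.002, 0.708, 0.706, 0.019]
ft_force: [-3.0, 0.4, -1.6]
grip_width: 0.0229
```

```bash
python3 v.py 19; python3 w.py 19
python3 up.py scene19.png 155 185 235 275 7 s19c.png
```

```text
[0.565  0.3009 0.049 ] [166.4571 197.1954] [184.5542 237.4759]
[0.5619 0.3021 0.0469] [166.1083 198.4773] [184.6435 238.7803]
19.5 [0.4838 0.302  0.169 ] [[0.001, 1.0, 0.025], [1.0, -0.002, 0.03], [0.03, 0.025, -0.999]] [-3.0245  0.3858 -1.5982] [ 0.9015  0.2152 -0.3406  0.0009 -0.9759 -2.4746] 0.02293022691119116
19.7 [0.4836 0.302  0.1697] [-0.0019  0.7075  0.7064  0.0197] [ 9.020e-01  2.140e-01 -3.410e-01  1.000e-03 -9.770e-01 -2.475e+00] [-1.82 -0.8  -1.6 ] 0.02310529332007775
[[0.001, 1.0, 0.025], [1.0, -0.002, 0.031], [0.031, 0.025, -0.999]]
rodtop [257.1516946  267.76321938]
standtop [252.5377323  191.50203774]
```

View pics/s19c.png

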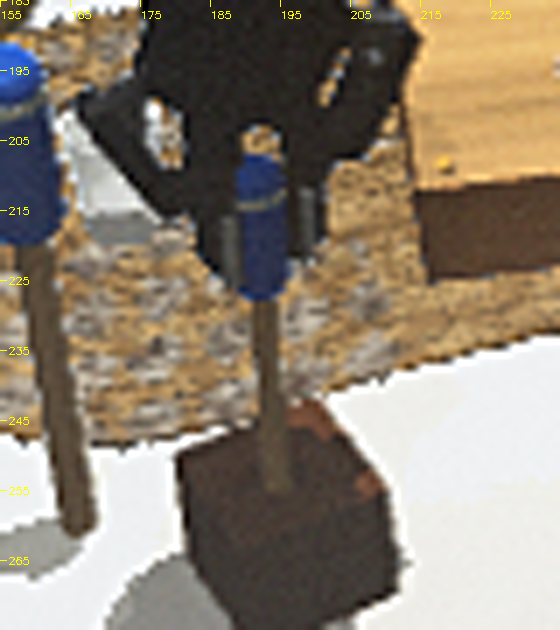

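View pics/w_19.png

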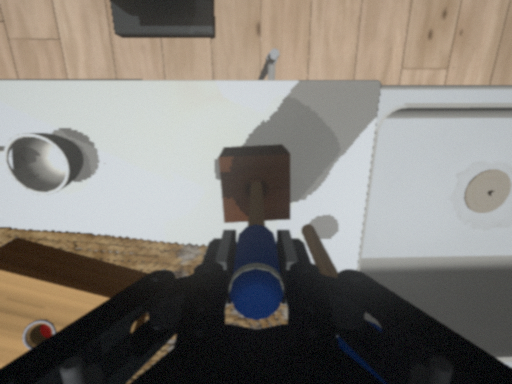

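Call:
{"fn": "jog_arm", "kwargs": {"increments": [0, -0.001, 0.005, 0, -1, 0, -0.001, 0.007, 0, -1, 0, 0, 0.007, 0, -1, 0, 0, 0.005, 0, -1, 0, 0, 0, 0, -1]}}

```text
t: 20.38
tool_pos: [0.4826, 0.3028, 0.1447]
tool_rot: [-0.001, 0.707, 0.707, 0.02]
ft_force: [-1.0, -0.4, -1.2]
grip_width: 0.0226
```

```bash
python3 v.py 20; python3 w.py 20
python3 up.py scene20.png 155 185 235 275 7 s20c.png
```

```text
[0.564  0.3018 0.0249] [167.9602 197.8527] [185.1938 243.7697]
[0.5609 0.3031 0.0227] [167.617  199.1075] [185.2833 245.0686]
20.375 [0.4826 0.3028 0.1447] [[0.0, 1.0, 0.027], [1.0, -0.001, 0.031], [0.031, 0.027, -0.999]] [-1.0393 -0.3847 -1.2262] [ 0.9051  0.2369 -0.3751  0.0026 -0.918  -2.4781] 0.02258103559803953
20.575 [0.4827 0.3028 0.1453] [-0.0015  0.7073  0.7067  0.0207] [ 0.905  0.236 -0.375  0.003 -0.919 -2.478] [-1.71  0.04 -1.38] 0.023060229353284226
[[0.0, 1.0, 0.027], [1.0, -0.001, 0.031], [0.031, 0.027, -0.999]]
rodtop [257.2065592  302.25682059]
standtop [252.01180931 200.84648348]
```

View pics/s20c.png

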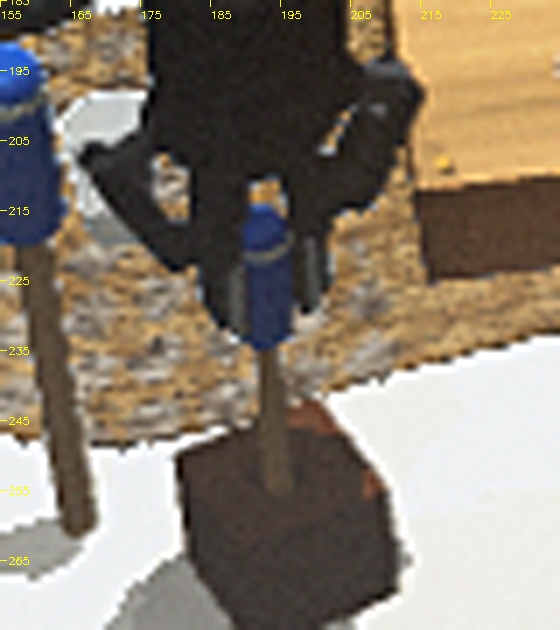

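View pics/w_20.png

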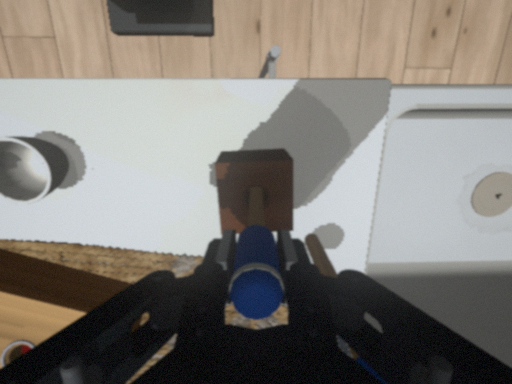

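Call:
{"fn": "jog_arm", "kwargs": {"increments": [0, 0, 0.003, 0, -1, 0, 0, 0.001, 0, -1, 0, 0, 0, 0, -1]}}

```text
t: 21.0
tool_pos: [0.4831, 0.303, 0.1422]
tool_rot: [-0.001, 0.707, 0.707, 0.021]
ft_force: [-1.8, -1.6, -0.1]
grip_width: 0.0228
```

```bash
python3 -c "
from h import *
o=get_obs();print(o['t'],o['tool_pos'],o['ft_force'])"
```

```text
21.0 [0.4830639  0.3030088  0.14224086] [-1.79285843 -1.56604982 -0.11735551]
```

Within about 1 mm of the height at which I grasped it, so I'm opening the gripper.

Call:
{"fn": "jog_arm", "kwargs": {"increments": [0, 0, 0, 0, 0.2, 0, 0, 0, 0, 0.2, 0, 0, 0, 0, 0.2, 0, 0, 0, 0, 0.2]}}

```text
t: 21.5
tool_pos: [0.4845, 0.3046, 0.143]
tool_rot: [-0.001, 0.707, 0.707, 0.023]
ft_force: [0.0, -0.6, 0.9]
grip_width: 0.0512
```

```bash
python3 v.py 21; python3 w.py 21
python3 up.py scene21.png 155 185 235 275 7 s21c.png
```

```text
[0.5665 0.3042 0.0235] [167.1291 196.8959] [184.1684 243.897 ]
[0.5634 0.3055 0.0213] [166.7857 198.1474] [184.254  245.1957]
21.5 [0.4845 0.3046 0.143 ] [[-0.001, 1.0, 0.031], [0.999, -0.001, 0.035], [0.035, 0.031, -0.999]] [ 0.0152 -0.6476  0.8587] [ 0.9051  0.2394 -0.3769  0.0038 -0.9076 -2.4782] 0.051177858848845806
21.7 [0.4844 0.3045 0.1429] [-0.0013  0.7069  0.7069  0.0233] [ 0.905  0.239 -0.377  0.004 -0.908 -2.478] [-0.18  0.17  0.35] 0.05123314384345476
[[-0.0, 1.0, 0.031], [0.999, -0.001, 0.035], [0.035, 0.031, -0.999]]
rodtop [253.75790265 303.22603035]
standtop [249.76190293 199.57377412]
```

View pics/s21c.png

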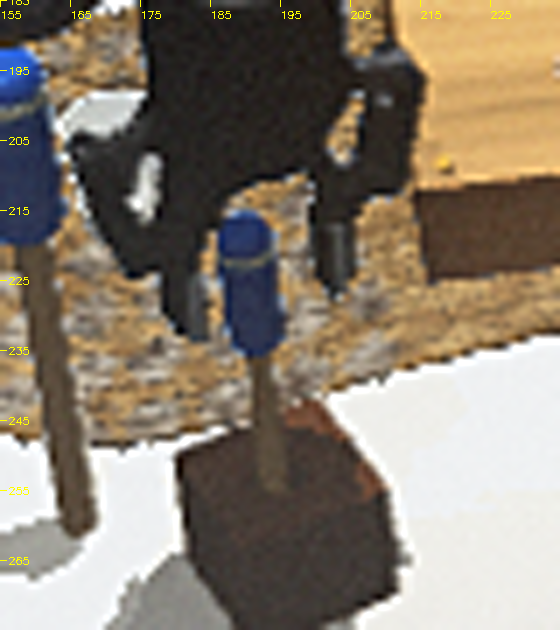

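View pics/w_21.png

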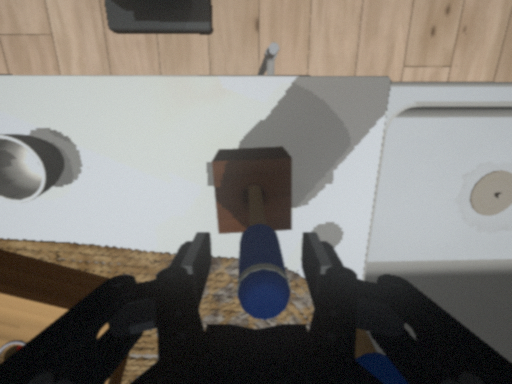

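Call:
{"fn": "jog_arm", "kwargs": {"increments": [0.003, 0, 0, 0, 0.7, 0, 0, -0.005, 0, 0.7, 0, 0, -0.02, 0, 0.7, 0, 0, -0.03, 0, 0.7, 0, 0, -0.04, 0, 0.7, 0, 0, -0.04, 0, 0.7, 0, -0.02, -0.01, 0, 0.7, 0, -0.02, 0, 0, 0.7, -0.03, -0.02, 0, 0, 0.7, -0.04, -0.0, 0, 0, 0.7, 0, 0, 0, 0, 0.7]}}

```text
t: 23.12
tool_pos: [0.413, 0.2297, 0.2853]
tool_rot: [-0.002, 0.706, 0.708, 0.02]
ft_force: [0.7, 0.8, -0.0]
grip_width: 0.0728
```

```bash
python3 v.py 22; python3 w.py 22
python3 up.py scene22.png 155 185 235 275 7 s22c.png
```

```text
[0.4944 0.2291 0.1654] [187.713  227.0041] [214.2233 212.3635]
[0.4912 0.2304 0.1633] [187.2919 228.3726] [214.3533 213.7311]
23.125 [0.413  0.2297 0.2853] [[-0.002, 1.0, 0.027], [1.0, 0.002, 0.031], [0.031, 0.027, -0.999]] [ 0.718   0.8268 -0.0121] [ 0.9278 -0.042  -0.3536  0.0027 -1.2182 -2.4975] 0.0727736357390019
23.325 [0.4144 0.2322 0.2857] [-0.0015  0.7059  0.708   0.0207] [ 0.929 -0.038 -0.349  0.003 -1.218 -2.498] [-0.67  1.08  0.27] 0.07274692789137419
[[-0.003, 1.0, 0.027], [1.0, 0.003, 0.031], [0.031, 0.027, -0.999]]
rodtop [322.46276739 260.39373291]
standtop [299.27621438 212.05951117]
```

View pics/scene22.png

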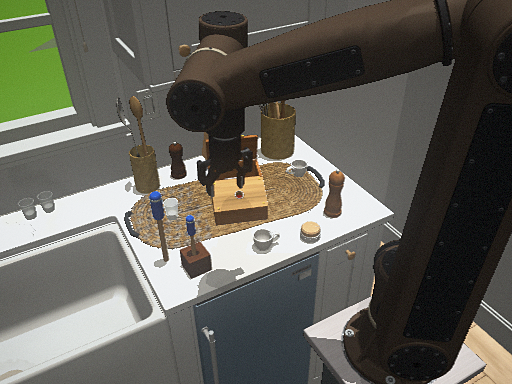

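View pics/s22c.png

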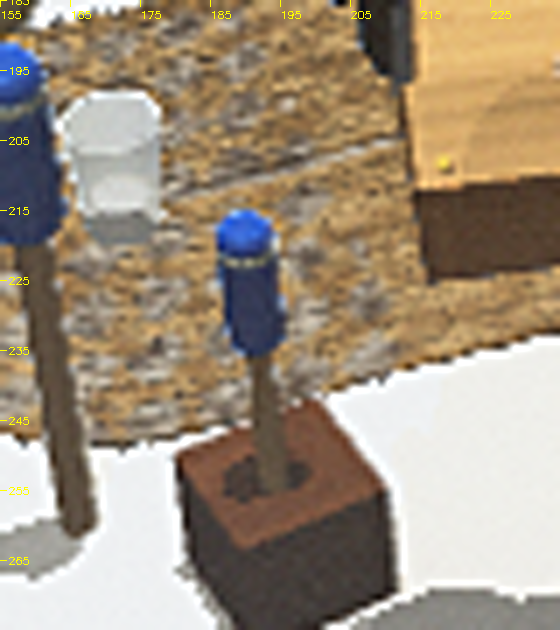

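View pics/top22.png

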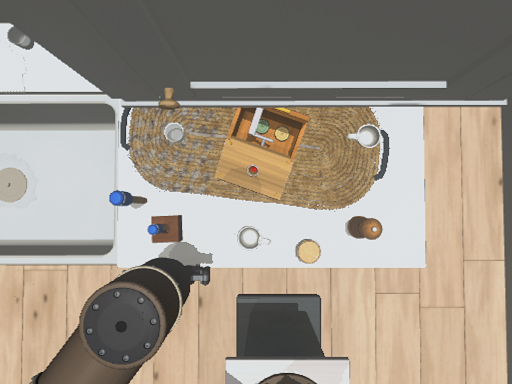

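```bash
python3 up.py top22.png 135 205 195 255 10 t22c.png; python3 v.py 23
python3 - <<'E'
import cv2,numpy as np
a=cv2.imread("pics/scene22.png").astype(int);b=cv2.imread("pics/scene23.png").astype(int)
print(np.abs(a-b)[205:280,180:215].mean(), np.abs(a-b)[205:280,180:215].max())
E
```

```text
[0.496  0.2318 0.1659] [186.4914 226.2804] [213.0806 212.2178]
[0.4929 0.233  0.1637] [186.074  227.6507] [213.2106 213.5857]
23.375 [0.4145 0.2324 0.2857] [[-0.004, 1.0, 0.027], [1.0, 0.003, 0.031], [0.031, 0.027, -0.999]] [-0.288   0.0922  0.3403] [ 0.9289 -0.0377 -0.3487  0.0032 -1.2185 -2.4977] 0.07275656928107309
3.5313015873015874 129
```

View pics/t22c.png

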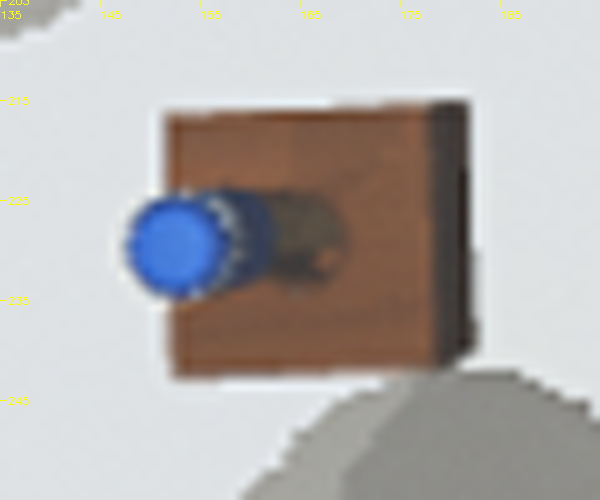

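Run:
```python
from h import *
t=cam("top");s=cam("scene")
# blue cap centroid in both
for (a,b) in [((153.1,229.5),(189.5,217.6)),((153.2,230.5),(190.6,218.4))]:
    p=tri(ray(t,a),ray(s,b));print(p)
```

```text
(array([0.48943319, 0.30360543, 0.18165167]), np.float64(0.00045607766361172367))
(array([0.48674542, 0.30272312, 0.18055924]), np.float64(0.0014785453534187996))
```

Call:
{"fn": "jog_arm", "kwargs": {"increments": [0, 0, 0, 0, 0.7, 0, 0, 0, 0, 0.7, 0, 0, 0, 0, 0.7, 0, 0, 0, 0, 0.7]}}

```text
t: 24.18
tool_pos: [0.4149, 0.2321, 0.2858]
tool_rot: [-0.001, 0.706, 0.708, 0.021]
ft_force: [0.4, 0.1, -0.1]
grip_width: 0.0728
```

```bash
python3 v.py 24; python3 v.py 25
python3 - <<'E'
import cv2,numpy as np
for x,y in ((22,24),(24,25)):
    a=cv2.imread(f"pics/scene{x}.png").astype(int);b=cv2.imread(f"pics/scene{y}.png").astype(int)
    for n,r in (("rod",(205,260,183,205)),("mug",(225,250,250,280)),("glass",(198,218,160,180))):
        d=np.abs(a-b)[r[0]:r[1],r[2]:r[3]];print(x,y,n,d.mean(),d.max())
def blue(f):
    i=cv2.imread(f)[205:245,180:205];h=cv2.cvtColor(i,cv2.COLOR_BGR2HSV);m=cv2.inRange(h,(100,120,50),(130,255,255));ys,xs=np.nonzero(m);return xs.mean()+180,ys.mean()+205
for k in (22,24,25):print(blue(f"pics/scene{k}.png"))
E
python3 up.py scene25.png 195 125 285 215 6 s25c.png
```

```text
[0.4964 0.2315 0.166 ] [186.6159 226.1193] [213.1179 212.0753]
[0.4933 0.2327 0.1639] [186.1975 227.4896] [213.2471 213.4427]
24.175 [0.4149 0.2321 0.2858] [[-0.003, 1.0, 0.027], [1.0, 0.002, 0.031], [0.031, 0.027, -0.999]] [ 0.4109  0.0681 -0.1069] [ 0.9279 -0.0374 -0.3482  0.0032 -1.2187 -2.4973] 0.07279391428454901
[0.4964 0.2315 0.166 ] [186.6165 226.134 ] [213.1225 212.0957]
[0.4932 0.2327 0.1638] [186.1982 227.5044] [213.2519 213.4631]
24.375 [0.4149 0.2321 0.2858] [[-0.003, 1.0, 0.027], [1.0, 0.002, 0.031], [0.031, 0.027, -0.999]] [0.8759 0.0658 0.0639] [ 0.928  -0.0374 -0.3482  0.0032 -1.2187 -2.4973] 0.07269192307873401
22 24 rod 3.2564738292011017 64
22 24 mug 2.124888888888889 13
22 24 glass 2.8241666666666667 14
24 25 rod 3.240220385674931 17
24 25 mug 2.2328888888888887 14
24 25 glass 2.87 13
(np.float64(189.06), np.float64(220.46))
(np.float64(189.0943396226415), np.float64(220.77358490566039))
(np.float64(189.0625), np.float64(220.08333333333334))
```

View pics/s25c.png

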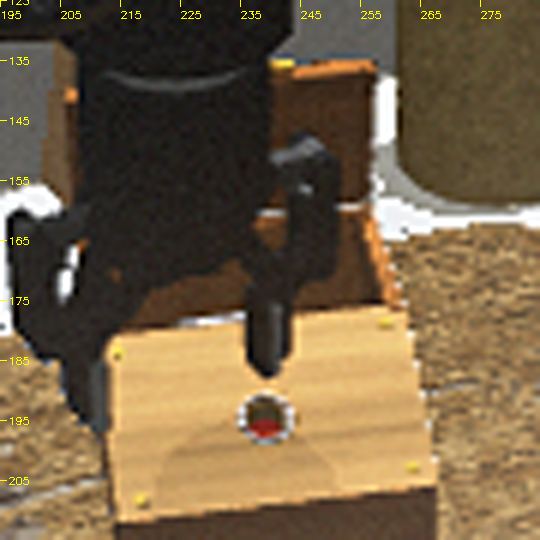

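The lid stands fully open, and the red pad is back where it started in the hole. The rod is seated and still in its stand, and the gripper is clear. Handing in.

```bash
python3 -c "
from cell import *
print(close_job())"
```

```text
the job is handed in; nothing more can be done
None
```

I opened the box with the release rod, stood the rod back in its stand and let go. The job was handed in at about 24 s of the 48 s, and no verdict was reported.

- **How it was done:** The jog moves cannot tilt the tool. So I gripped the handle, lifted the rod until about 8 mm was still in the stand, and leaned it about 25° about the pads against the stand's rim. I pushed it in along the hole's axis to about 40 mm, with about 3 N of wrist force. The rod measured about 3.4° off the axis before insertion. I held there until the lid was open, withdrew, and straightened the rod the same way in the stand's hole.
- **Last checks that passed:**
  - The lid stands open in the scene and top views.
  - The red pad looks back at its starting place in the hole.
  - The top of the rod is at the same height as at the start, within about 1 mm. It has moved about 3 mm sideways, so it is seated nearly upright, and two pictures showed it still.
  - The cups, glass, mill and timer look unmoved by eye, and the gripper is clear of everything.
- **What disagreed:**
  - The cameras put the stand up to about 6 mm apart, so I relied on seeing the tip and the holes in the same views.
  - One wrist-view estimate of the rod's lean gave about 15° against 22–28° from the other views. I discarded it.
  - The tool drifted up to about 3° out of vertical during the moves.
- **Not checked directly:** the catch angle and the final lean of the rod were only judged from the pictures.

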